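# Set the larger horseshoe under the bench magnifier

### The job

Get the larger of the two horseshoes ready for a crack check on the inspection stand. Swing the magnifier well clear of the sloped rest to make room, lay the shoe flat on the rest with its toe uphill, both heels down on the ledge and centred from side to side, then bring the lens back over the middle of the rest and tip it until it is parallel with the slope, so that it stays there by itself. Leave the smaller horseshoe where it lies.

Things in the scene. Friction and masses are not known exactly. Their poses are not given: they have to be found in the camera images.
- big_shoe: The larger horseshoe, dark forged iron, 132 mm long, 146 wide, 9 thick (toe clip up to 19), 0.3 to 0.5 kg, loose, flat on the bench to the right of the stand. Origin: middle of its underside, in the open of the U. -x points to the toe (closed end, at -63 mm), +x to the two heels (ends at +66 mm), z up. At x = 0 its branches are 22 to 27 mm wide, middles at y = +59 and -59 mm.
- big_shoe_toe (a point): Middle of the toe of the larger horseshoe, 50 mm from its origin along its -x, half way up the thickness.
- small_shoe: The smaller horseshoe, rusty brown, 123 x 137 x 9 mm, loose on the bench to the left of the stand; origin and axes as on the larger one. Not to be disturbed.
- stand_rest: Sloped rest of the inspection stand: fixed steel plate at 35 degrees, low edge to the robot; the stand's place and yaw vary. Origin: on the plate's face, 75 mm above the bench. x straight uphill, y level to the left, z square out of the plate. Plate x -74 to +76, y -85 to +85 mm. Ledge 150 mm wide, 10 mm high, its uphill side at x = -66 mm: a shoe with both heels on it has its origin at x = 0.
- rest_center (a point): The origin of the sloped rest, on the plate's upper face.
- mag_head: Lens head of the magnifier: round lens in a dark rim, 100 mm across, 14 thick. Origin: on its level tipping hinge, in a fork at the end of the arm, always 190 mm above the bench. z square to the lens, upward; -x from the hinge through the lens's middle (60 mm) to the knob (122 mm). The knob side tips down to 0.9 rad or up to 0.1 rad from level; the hinge is stiff (about 3 N at the knob) and stays.
- lens_center (a point): Middle of the lens, 60 mm from the tipping hinge. Over the middle of the rest and parallel to it, it stands 98 mm out from the plate, and the tipping hinge is then 7 mm nearer the robot than the rest's origin, seen from above, and midway from side to side.
- mag_knob (a point): Grip point of the lens head's turned wooden knob, a round handle 22 mm thick on a lug at the rim, opposite the hinge: 122 mm from the hinge along the head's -x and 36 mm above the lens's middle plane. The knob runs along the head's z, from 3 to 57 mm above that plane; the rim beside it reaches 7 mm above. It can turn in a grip.
- mag_arm1 (a joint): Upright pivot of the first link (151 mm) on the column, which stands 100 mm behind and 150 mm to the left of the rest's origin: rad, positive anticlockwise from above (lens to the right), -1.5 to 1.0; 0 with the lens over the rest. Stiff: the arm follows the knob at 3 to 6 N and stays where it is left.
- mag_arm2 (a joint): Upright elbow pivot between the first link and the second (126 mm, always in line behind the lens head), also stiff: rad, positive anticlockwise from above, -1.3 to 1.3; 0 with the lens over the rest, where the head points straight down the slope. As both pivots and the tipping hinge follow, the knob can be led anywhere within the arm's reach.

How it is judged:
By the outcome, as a careful person would: the job done as asked, in the order asked, and still so for the second after the job is handed in, with the robot touching nothing.
It also fails if it takes over 69 s, if anything falls off the work surface, if the arm or the gripper's body presses on something with over 40 N, if the wrist force passes 120 N, or if a joint passes its speed limit or range.

### The arm

A 6-joint arm with a two-finger parallel gripper is mounted at the origin on a cart in front of the work surface, level with it; the furniture and walls round the work are solid. World frame = base frame: x ahead of the robot, y to its left, z up, the work surface at z = 0. Lengths are in m, angles in rad, forces in N, time in s.
With the tool pointing down it reaches from about 0.225 to 0.875 m from the base axis. Payload 3.4 kg.
Tool frame: the origin (TCP) lies between the finger pads; the fingertips stand 11 mm ahead of it and the grasp point (between the pads) lies 8 mm behind it; z points along the fingers, y is the line along which they close (so a half turn about z gives the same grasp; the last joint's range is limited). The gripper opens to 85 mm and grips with 20 to 120 N. Pads are 22 mm wide; open, the fingers measure 114 mm over their backs; the gripper's body (76 mm by 85 mm) begins 54 mm behind the grasp point. The pads swing forward as they close: fully open they stand 13 mm farther back than shut.
Start: joints at [1, 0.276, 1.505, -0, 1.361, -0.121], TCP at [0.25, 0.518, 0.214] pointing down, gripper open.
Joint ranges: [-2.89, 2.89], [-0.75, 2.08], [0.22, 2.7], [-1.18, 4.32], [0.11, 2.71], [-2.7, 2.7]. Speed limits (rad/s): [2.57, 2.57, 3.14, 3.14, 3.14, 3.14].

### API

Orientations are given as a unit quaternion [w, x, y, z].
In Python, from station import get_state, capture, hand_in gives the robot as it stands. The module is installed in compiled form; this text tells all that it offers.
- The arm moves only by the shell command python3 -m inch 'ROWS' [FORCE]. ROWS is JSON, a list of rows, each a list of 3 entries, a list of its own where there are three numbers: the shift along the tool's x, y, z as a fraction of full scale, then the turn, a rotation vector about the tool's x, y, z as a fraction of full scale, then the opening, from -1 (shut) to 1 (fully open). In form: [[[dx, dy, dz], [rx, ry, rz], gripper], ...]. A call has 1 to 10 rows; each row shifts and turns the commanded pose from where the row before left it, along the tool's axes as they then stand; what a row does not reach is not made up. Full scale, the value 1, is 0.5 m for a shift and 60 degrees for a turn. A row lasts 1/12 s, in which the tool goes at most 41.7 mm and 7.16 degrees, less where a joint would pass 70% of its speed; a pose out of reach is approached as far as the arm can. A call with a number of a shift or a turn outside -1 to 1 is refused whole. A call with a gripper value outside its range is refused whole. The fingers move at their own pace and stop on an object; FORCE is the grip in N (left out, the last holds). Time passes only in rows, so rows that do not move let the fingers close. It gives the time, the measured TCP pose, the force, the opening and the grip force at its end, in the units of the state.
- get_state(): the state, without advancing time (a new reading comes with each control period).
- capture(name): name is "scene" or "top" or "wrist"; returns a dict with "image" (420x560x3 uint8, red, green, blue), "z_map" (420x560 float32, m along the optical axis (not along the pixel's ray), 0 where there is no reading), "mtx" (3x3 intrinsics, pixels), "view" (4x4, takes a point from world to camera coordinates); the wrist camera has in their place "mount" (4x4, takes a point from camera to tool coordinates, whose origin is the TCP and whose axes are the flange's). Camera axes: x right, y down, z forward; pixel columns grow to the right and rows downward; lengths in m; the calibration is good to about 2 mm. A picture is of the moment at which its call begins: read the wrist's pose just before it.
- hand_in(): hands the job in; it is judged then, once.
The state is a dict: "time": time; "qpos": joint angles; "qvel": joint speeds; "joint_efforts": joint torques, N m; "ee_pos": TCP position; "tcp_rot": TCP orientation; "force": force on the tool from outside, world axes, zero at the start; "moment": the same for the moment, N m; "width": finger opening in m; "grip_force": force on a finger pad.
Only numpy, scipy, OpenCV 4.12 (cv2) and the standard library are available. Lean on these libraries where they do the work, as an engineer would, in place of code of your own. Each camera call takes 0.05 s, during which the arm holds its last target. There are 200 camera calls.

## Working session

There is one attempt and no reset: what is moved stays moved. The work goes in short steps, Python scripts to look and compute and a shell command to move; the robot and the scene stay as the last step left them, time stands still between calls to the robot, and variables do not carry over. Pictures are saved under pics/ and viewed, at most 10 in all, crops included, and the job is handed in when it is done.

```bash
mkdir -p pics
python3 - <<'E'
from station import get_state, capture
import cv2,numpy as np,pickle
s=get_state();print({k:np.round(v,3).tolist() for k,v in s.items()})
for n in("scene","top"):
    c=capture(n);pickle.dump(c,open(f"{n}.pkl","wb"));cv2.imwrite(f"pics/{n}.png",c["image"][:,:,::-1]);print(n,np.round(c["mtx"],1).tolist(),np.round(c["view"],3).tolist())
E
```

```text
{'time': 0.0, 'qpos': [1.0, 0.277, 1.506, -0.0, 1.361, -0.121], 'qvel': [-0.001, -0.001, 0.001, 0.0, -0.001, -0.0], 'joint_efforts': [-0.002, -41.677, -24.581, -0.0, 0.011, -0.0], 'ee_pos': [0.25, 0.517, 0.213], 'tcp_rot': [-0.0, 0.223, 0.975, -0.001], 'force': [0.355, -0.349, 0.08], 'moment': [-0.033, 0.05, 0.049], 'grip_force': 0.0, 'width': 0.086}
scene [[427.9, 0.0, 281.2], [0.0, 427.9, 216.0], [0.0, 0.0, 1.0]] [[-0.889, -0.457, -0.012, 0.565], [-0.343, 0.685, -0.643, 0.145], [0.302, -0.568, -0.766, 1.348], [0.0, 0.0, 0.0, 1.0]]
top [[470.2, 0.0, 286.5], [0.0, 470.2, 208.0], [0.0, 0.0, 1.0]] [[0.092, -0.996, -0.004, 0.182], [-0.976, -0.09, -0.2, 0.579], [0.199, 0.022, -0.98, 1.202], [0.0, 0.0, 0.0, 1.0]]
```

View pics/top.png

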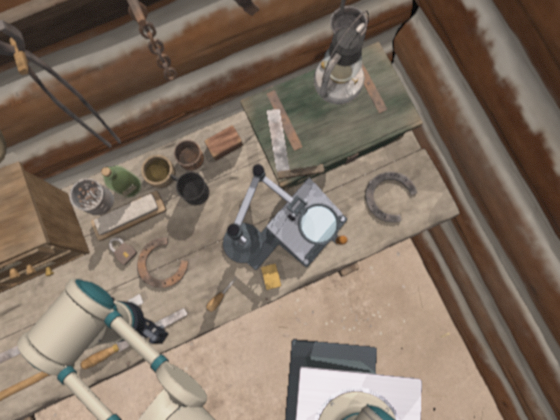

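View pics/scene.png

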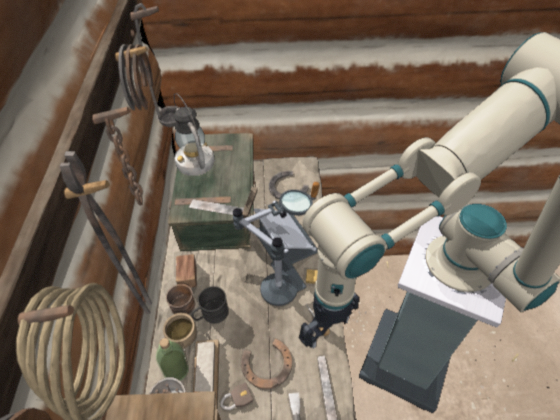

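The top view shows the big shoe at about (390,197), the small one at (162,263), the rest at about (306,222) with the lens (318,224) over it, the knob at (342,240) and the column at (240,243).

```bash
cat > h.py <<'E'
import numpy as np,cv2,pickle
def world(c):
    z=c["z_map"].astype(float);h,w=z.shape;u,v=np.meshgrid(np.arange(w),np.arange(h));K=c["mtx"]
    P=np.stack([(u-K[0,2])/K[0,0]*z,(v-K[1,2])/K[1,1]*z,z],-1)
    V=np.linalg.inv(c["view"]);return P@V[:3,:3].T+V[:3,3]
def proj(c,p):
    q=c["view"][:3,:3]@np.array(p)+c["view"][:3,3];return (c["mtx"]@(q/q[2]))[:2]
E
python3 - <<'E'
from h import *
c=pickle.load(open("top.pkl","rb"));W=world(c);im=c["image"]
print("bench z",np.median(W[225:235,415:425,2]))
# shoe mask
m=np.zeros(im.shape[:2],bool);m[165:228,355:425]=1
z=W[...,2]; s=m&(z>.004)&(z<.03)&(im.sum(2)<290)
n,l,st,ce=cv2.connectedComponentsWithStats(s.astype(np.uint8));k=1+np.argmax(st[1:,4]);s=l==k
P=W[s];print("shoe n",len(P),"z",np.percentile(P[:,2],[5,50,95]),"mean",P.mean(0))
print("rect",cv2.minAreaRect((P[:,:2]*1000).astype(np.float32)))
# plate plane
a=np.zeros_like(m);a[175:270,262:352]=1
g=a&(z>.015)&(z<.14);Q=W[g];best=0;rng=np.random.default_rng(0)
for i in range(3000):
    t=Q[rng.choice(len(Q),3,0)];nn=np.cross(t[1]-t[0],t[2]-t[0]);L=np.linalg.norm(nn)
    if L<1e-6: continue
    nn=nn/L*np.sign(nn[2]); 
    if abs(np.degrees(np.arccos(nn[2]))-35)>4: continue
    inl=abs((Q-t[0])@nn)<.003
    if inl.sum()>best: best=inl.sum();B=inl
R=Q[B];cm=R.mean(0);nn=np.linalg.svd(R-cm)[2][2];nn*=np.sign(nn[2]);print("plane",best,nn,np.degrees(np.arccos(nn[2])))
yaw=np.arctan2(-nn[1],-nn[0]);print("yaw",np.degrees(yaw))
# z=75 line, and lateral
ux=np.array([np.cos(yaw),np.sin(yaw)]);uy=np.array([-ux[1],ux[0]])
al=R[:,:2]@ux;la=R[:,:2]@uy
hl=cm[:2]@ux+(.075-cm[2])/np.tan(np.radians(35))
print("x ext",(np.percentile(al,[.5,99.5])-hl)/np.cos(np.radians(35)),"y ext",np.percentile(la,[.5,99.5]))
o=ux*hl+uy*np.mean(np.percentile(la,[.5,99.5]));print("origin",o)
print("column pred",o+.1*ux+.15*uy)
# head
for nm,(u,v) in dict(lens=(318,224),knob=(342,240),elbow=(259,172),coltop=(234,231),fork=(296,206)).items():print(nm,W[v-1:v+2,u-1:u+2].reshape(-1,3).mean(0).round(3))
cr=cv2.resize(im[150:280,220:430],None,fx=3.8,fy=3.8,interpolation=cv2.INTER_CUBIC);cv2.imwrite("pics/crop.png",cr[:,:,::-1])
E
```

```text
bench z -0.005517305339326151
shoe n 274 z [0.00470267 0.00818303 0.01252313] mean [ 0.67465009 -0.04616258  0.00841764]
rect ((672.8256225585938, -50.02104187011719), (132.2698211669922, 53.49879837036133), 89.77399444580078)
plane 1470 [-0.32953988 -0.46955477  0.81909815] 35.00538302664871
yaw 54.93830337868401
x ext [-0.07088412  0.09938227] y ext [-0.41325983 -0.2444095 ]
origin [0.52817854 0.18016524]
column pred [0.46284427 0.34818736]
lens [0.503 0.153 0.185]
knob [0.463 0.098 0.227]
elbow [0.601 0.302 0.244]
coltop [0.459 0.343 0.245]
fork [0.556 0.209 0.114]
```

View pics/crop.png

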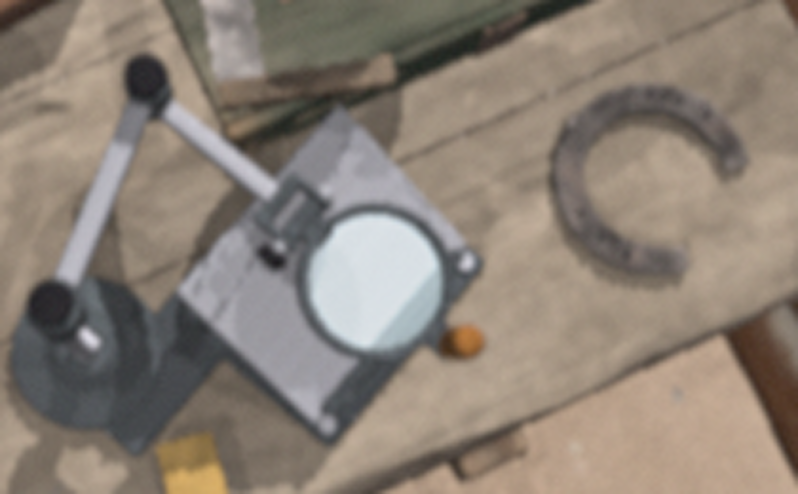

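The crop shows the shoe open toward lower right, with heels at (735,160) and (675,265). The plate's corners are at (340,105), (180,290), (478,262) and (330,437), and the knob is at (463,340).

```bash
cat >> h.py <<'E'
def ray(c,u,v,n,d):
    "intersect pixel ray with n.p=d"
    R=c["view"][:3,:3];o=-R.T@c["view"][:3,3];r=R.T@np.linalg.inv(c["mtx"])@np.array([u,v,1.]);return o+r*((d-n@o)/(n@r))
E
python3 - <<'E'
from h import *
c=pickle.load(open("top.pkl","rb"));im=c["image"];W=world(c)
for u,v in[(420,230),(440,160),(380,250),(340,280),(215,290),(200,225),(390,200)]:print(u,v,W[v-2:v+3,u-2:u+3,2].mean().round(4),end=' | ')
ez=np.array([0,0,1.])
g=cv2.cvtColor(im,cv2.COLOR_RGB2GRAY).astype(int)
x0,y0,x1,y1=355,165,425,230
sub=im[y0:y1,x0:x1];sm=cv2.GaussianBlur(g[y0:y1,x0:x1].astype(np.uint8),(3,3),0)
t,mk=cv2.threshold(sm,0,255,cv2.THRESH_BINARY_INV+cv2.THRESH_OTSU)
n,l,st,ce=cv2.connectedComponentsWithStats(mk);k=1+np.argmax(st[1:,4]);mk=l==k;print("\notsu",t,st[k])
v,u=np.nonzero(mk);P=np.array([ray(c,a+x0,b+y0,ez,.0075)[:2] for a,b in zip(u,v)])*1000
# symmetry search
from scipy.spatial import cKDTree
T=cKDTree(P);best=[]
for th in np.radians(np.arange(0,180,1)):
    d=np.array([np.cos(th),np.sin(th)]);nn=np.array([-d[1],d[0]]);s=P@nn;m=(s.min()+s.max())/2
    for off in np.arange(-6,7,1.):
        Q=P-2*np.outer(s-m-off,nn);best.append((T.query(Q)[0].mean(),th,m+off))
best.sort();print([(round(b[0],2),round(np.degrees(b[1]))) for b in best[:6]])
_,th,m=best[0];d=np.array([np.cos(th),np.sin(th)]);nn=np.array([-d[1],d[0]])
a=P@d;s=P@nn-m;print("along",a.min(),a.max(),a.max()-a.min(),"across",s.min(),s.max(),"COM",a.mean(), 'area',len(P))
mid=(a.min()+a.max())/2
sg=1 if a.mean()>mid else -1  # toe direction
toe=d*sg;o=(mid-sg*0)*d+m*nn-(-1.5)*(-toe)*1
print("toe dir deg",np.degrees(np.arctan2(toe[1],toe[0])),"origin",mid*d+m*nn-toe*(-0)+0*toe, "toe pt",(mid*d+m*nn)+ (50-1.5)*toe)
# plate corners
n=np.array([-.32954,-.46955,.8191]);W_=W[175:270,262:352].reshape(-1,3)
B=[];
cor=np.array([(340,105),(180,290),(478,262),(330,437)])/3.8+[220,150]
Q=W_[(W_[:,2]>.02)&(W_[:,2]<.13)];h=Q@n;hist,e=np.histogram(h,np.arange(-.6,.2,.001));dd=e[hist.argmax()]+.0005;print("d",dd)
C=np.array([ray(c,*p,n,dd) for p in cor]);print(C.round(4))
print("centre",C.mean(0),"edges",np.linalg.norm(C[0]-C[1]),np.linalg.norm(C[0]-C[2]),"yaw",np.degrees(np.arctan2(*(C[:2].mean(0)-C[2:].mean(0))[[1,0]])),np.degrees(np.arctan2(*(C[1]-C[0])[[1,0]]))-90,np.degrees(np.arctan2(*(C[3]-C[2])[[1,0]]))-90)
# knob: orange blob in both
s=pickle.load(open("scene.pkl","rb"))
for q,box,cc in((c,(330,230,352,250),"top"),(s,(305,175,325,205),"scene")):
    a,b,a2,b2=box;hsv=cv2.cvtColor(q["image"][b:b2,a:a2],cv2.COLOR_RGB2HSV);mm=(hsv[...,0]<22)&(hsv[...,1]>150);v,u=np.nonzero(mm);Pw=world(q)[b:b2,a:a2][mm];print(cc,mm.sum(),u.mean()+a,v.mean()+b,u.min()+a,u.max()+a,v.min()+b,v.max()+b,np.median(Pw,0).round(3), np.percentile(Pw[:,2],[5,95]).round(3))
E
```

```text
420 230 -0.0067 | 440 160 -0.2064 | 380 250 -0.1477 | 340 280 -0.8379 | 215 290 0.0514 | 200 225 -0.0011 | 390 200 -0.0016 | 
otsu 124.0 [   8    4   57   57 1230]
[(np.float64(5.35), 138), (np.float64(5.41), 139), (np.float64(5.46), 138), (np.float64(5.47), 138), (np.float64(5.47), 137), (np.float64(5.47), 136)]
along -617.1155708813211 -423.43203940177244 193.68353147954866 across -71.09965899228968 69.09965899228968 COM -500.65996853480317 area 1230
toe dir deg 138.0 origin [644.14119071 -62.14573358] toe pt [608.09866667 -29.69289917]
d -0.19649999999999962
[[0.6332 0.1814 0.1188]
 [0.4964 0.277  0.1186]
 [0.5519 0.0703 0.0224]
 [0.4164 0.1663 0.023 ]]
centre [0.52449125 0.1737445  0.0707149 ] edges 0.16690566677632737 0.1680687281814405 yaw 53.97430409071023 55.039896881974755 54.67882816599902
top 42 341.5952380952381 239.5952380952381 337 345 237 242 [0.464 0.098 0.226] [0.22 0.23]
scene 50 314.5 189.16 312 317 183 196 [0.468 0.104 0.208] [0.187 0.23 ]
```

```bash
cat >> h.py <<'E'
from scipy.spatial.transform import Rotation as Ro
from scipy.linalg import logm,expm
from station import get_state
def cur():
    s=get_state();T=np.eye(4);w,x,y,z=s["tcp_rot"];T[:3,:3]=Ro.from_quat([x,y,z,w]).as_matrix();T[:3,3]=s["ee_pos"];return T
def tool(yaw,tilt=0,lean=0):
    "tool y at yaw (deg), z down; then tool top leans 'tilt' deg toward azimuth 'lean'"
    a=np.radians(yaw);y=np.array([np.cos(a),np.sin(a),0]);z=np.array([0,0,-1.]);R=np.stack([np.cross(y,z),y,z],1)
    b=np.radians(lean);ax=np.cross([0,0,1],[np.cos(b),np.sin(b),0]);return Ro.from_rotvec(ax*np.radians(tilt)).as_matrix()@R
def mk(R,p):
    T=np.eye(4);T[:3,:3]=R;T[:3,3]=p;return T
def plan(T0,T1,vmax=.075,wmax=.11,N=0):
    D=np.linalg.inv(T0)@T1;L=np.real(logm(D));w=np.array([L[2,1],L[0,2],L[1,0]])
    n=N or int(max(1,np.ceil(max(np.linalg.norm(L[:3,3])/.5/vmax,np.linalg.norm(w)/np.radians(60)/wmax))))
    E=expm(L/n);print("rows",n,"shift",(E[:3,3]/.5).round(4).tolist(),"turn",(w/n/np.radians(60)).round(4).tolist())
E
python3 -c "
from h import *
T=cur();A=mk(T[:3,:3],[.36,.31,.36]);B=mk(tool(145),[.455,.095,.35]);plan(T,A);plan(A,B)"
```

```text
rows 8 shift [-0.0474, -0.0348, -0.0366] turn [0.0, 0.0, 0.0]
rows 13 shift [-0.0084, -0.0384, 0.0016] turn [-0.0001, -0.0001, -0.1035]
```

```bash
python3 -m inch '[[[-0.047,-0.035,-0.037],[0,0,0],1],[[-0.047,-0.035,-0.037],[0,0,0],1],[[-0.047,-0.035,-0.037],[0,0,0],1],[[-0.047,-0.035,-0.037],[0,0,0],1],[[-0.047,-0.035,-0.037],[0,0,0],1],[[-0.047,-0.035,-0.037],[0,0,0],1],[[-0.047,-0.035,-0.037],[0,0,0],1],[[-0.047,-0.035,-0.037],[0,0,0],1]]' && python3 -m inch '[[[-0.0084,-0.038,0.0016],[0,0,-0.1035],1],[[-0.0084,-0.038,0.0016],[0,0,-0.1035],1],[[-0.0084,-0.038,0.0016],[0,0,-0.1035],1],[[-0.0084,-0.038,0.0016],[0,0,-0.1035],1],[[-0.0084,-0.038,0.0016],[0,0,-0.1035],1],[[-0.0084,-0.038,0.0016],[0,0,-0.1035],1],[[-0.0084,-0.038,0.0016],[0,0,-0.1035],1],[[-0.0084,-0.038,0.0016],[0,0,-0.1035],1],[[-0.0084,-0.038,0.0016],[0,0,-0.1035],1],[[-0.0084,-0.038,0.0016],[0,0,-0.1035],1]]' && python3 -m inch '[[[-0.0084,-0.038,0.0016],[0,0,-0.1035],1],[[-0.0084,-0.038,0.0016],[0,0,-0.1035],1],[[-0.0084,-0.038,0.0016],[0,0,-0.1035],1],[[0,0,0],[0,0,0],1]]'
python3 - <<'E'
from h import *
from station import capture
T=cur();c=capture("wrist");M=c["mount"];print(M.round(3).tolist(),c["mtx"].round(1).tolist(),T.round(4).tolist(),get_state()["qpos"])
c["view"]=np.linalg.inv(T@M);pickle.dump(c,open("w1.pkl","wb"));cv2.imwrite("pics/w1.png",c["image"][:,:,::-1])
print("exp knob px",proj(c,[.466,.101,.209]))
E
```

```text
time: 0.77
ee_pos: [0.3585, 0.3085, 0.3627]
tcp_rot: [-0.0, 0.223, 0.975, -0.0]
force: [0.6, -0.0, -0.3]
width: 0.0853
grip_force: 0.0
time: 1.6
ee_pos: [0.405, 0.1297, 0.3539]
tcp_rot: [-0.0, -0.314, 0.949, 0.0]
force: [0.4, -0.7, 0.4]
width: 0.0854
grip_force: 0.0
time: 1.93
ee_pos: [0.4555, 0.0956, 0.3505]
tcp_rot: [-0.0, -0.461, 0.887, -0.001]
force: [-0.2, -0.8, -0.4]
width: 0.0858
grip_force: 0.0
[[-0.0, -0.96, -0.281, 0.072], [1.0, -0.001, 0.0, -0.001], [-0.001, -0.281, 0.96, -0.159], [0.0, 0.0, 0.0, 1.0]] [[375.5, 0.0, 281.7], [0.0, 375.5, 205.7], [0.0, 0.0, 1.0]] [[-0.5741, -0.8188, -0.0001, 0.4555], [-0.8188, 0.5741, -0.0013, 0.0956], [0.0011, -0.0006, -1.0, 0.3505], [0.0, 0.0, 0.0, 1.0]] [ 5.96139608e-02  5.60123905e-02  1.45032199e+00  1.70812358e-05
  1.63730222e+00 -2.46738790e+00]
exp knob px [276.09372075 199.87616015]
```

View pics/w1.png

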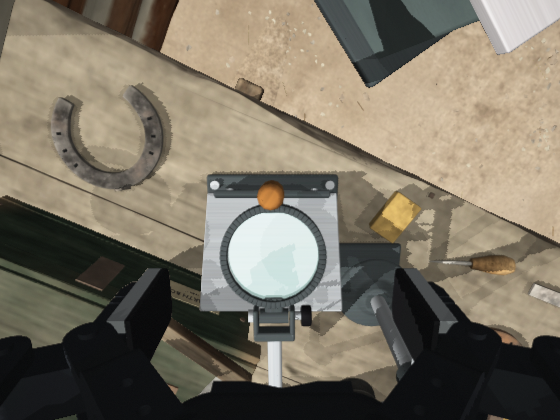

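The wrist view shows the knob at (270,195), the plate with its ledge at row about 183, and the big shoe at about (108,140), toe down-image, with heels at (65,100) and (130,90).

Run:
```python
from h import *
from scipy.optimize import minimize
c=pickle.load(open("w1.pkl","rb"));im=c["image"];W=world(c);ez=np.array([0,0,1.])
print("bench z",W[215:225,60:75,2].mean(),W[140:150,95:110,2].mean())
hsv=cv2.cvtColor(im,cv2.COLOR_RGB2HSV)
b=np.s_[175:215,250:290];mm=(hsv[b][...,0]<22)&(hsv[b][...,1]>140);P=W[b][mm];P=P[P[:,2]>.15];print("knob",mm.sum(),P.mean(0),P.min(0),P.max(0)); t=P[P[:,2]>P[:,2].max()-.006];print("top",t.mean(0))
# lens rim plane tilt
L=W[200:312,218:328].reshape(-1,3);L=L[(L[:,2]>.14)&(L[:,2]<.21)];m=L.mean(0);U=np.linalg.svd(L-m)[2];n=U[2]*np.sign(U[2][2]);print("lens",len(L),m,"tip",np.arccos(n[2]),"az",np.degrees(np.arctan2(n[1],n[0])))
# plate plane / lateral edges
Q=W[190:312,200:345].reshape(-1,3);
n=np.array([-np.sin(np.radians(35))*np.cos(np.radians(55)),-np.sin(np.radians(35))*np.sin(np.radians(55)),np.cos(np.radians(35))])
h=Q[(Q[:,2]>.03)&(Q[:,2]<.12)]@n;hi,e=np.histogram(h,np.arange(-.4,.2,.001));d=e[hi.argmax()]+.0005;
R=Q[(abs(Q@n-d)<.004)];mm=R.mean(0);k=np.linalg.svd(R-mm)[2][2];k*=np.sign(k[2]);print("plate d",d,len(R),"tilt",np.degrees(np.arccos(k[2])),"yaw",np.degrees(np.arctan2(-k[1],-k[0])))
C=np.array([ray(c,u,v,n,d) for u,v in[(341,310),(202,310),(337,196),(206,196)]]);print(C.round(4),"w",np.linalg.norm(C[0]-C[1]),np.linalg.norm(C[2]-C[3]));
S=np.array([ray(c,u,v,n,d+.01) for u,v in[(329,185),(214,185)]]);print("screws mid",S.mean(0))
# shoe
x0,y0,x1,y1=40,70,180,205;g=cv2.GaussianBlur(im[y0:y1,x0:x1],(3,3),0);v=g.max(2).astype(int)
mk=((v<125)&(W[y0:y1,x0:x1,2]>-.02)&(W[y0:y1,x0:x1,2]<.03)).astype(np.uint8)
nn,l,st,ce=cv2.connectedComponentsWithStats(mk);k=1+np.argmax(st[1:,4]);mk=(l==k);print("shoe",st[k])
vis=im[y0:y1,x0:x1].copy();vis[mk]=[255,0,0];cv2.imwrite("pics/m.png",cv2.resize(np.hstack([im[y0:y1,x0:x1],vis]),None,fx=2.8,fy=2.8)[:,:,::-1])
np.save("mk.npy",mk)
```

```text
bench z 0.003684453627286326 -0.001631466030396323
knob 594 [0.4647237  0.09201103 0.22426566] [0.45578978 0.08247365 0.17520704] [0.47636543 0.11309901 0.22941715]
top [0.46593315 0.0926155  0.22653477]
lens 8978 [0.50536792 0.15043169 0.18452164] tip 0.1450983067797579 az -124.33125616819227
plate d -0.19649999999999984 6351 tilt 34.903285337823206 yaw 54.98831264613011
[[0.4968 0.2752 0.1175]
 [0.6315 0.1807 0.1174]
 [0.4275 0.18   0.035 ]
 [0.5676 0.0817 0.0349]] w 0.16451224630583197 0.17116125491842069
screws mid [0.4887368  0.11856576 0.03661978]
shoe [  14   14  117  107 4962]
```

View pics/m.png

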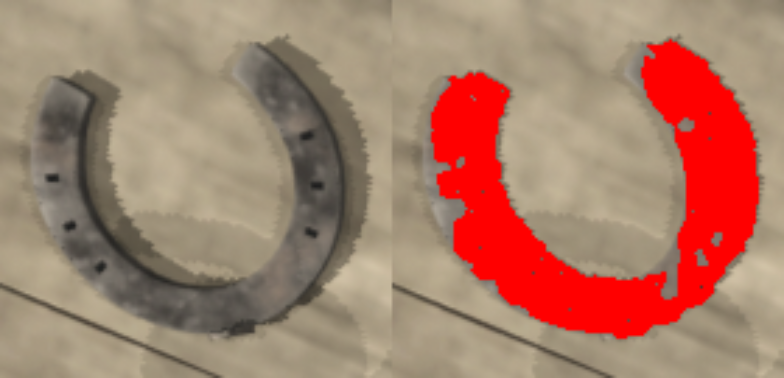

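The crop clearly shows the shoe: the nail holes are in symmetric pairs ((53,177)/(307,134), (70,226)/(316,186), (100,267)/(311,233)), with the clip at (240,327). I'll use these for its pose.

```bash
cat >> h.py <<'E'
YAW=np.radians(54.95);O=np.array([.529,.178,.075])
def S2W(x,y,z=None):
    return np.array([O[0]+x*np.cos(YAW)-y*np.sin(YAW),O[1]+x*np.sin(YAW)+y*np.cos(YAW)])
COL=S2W(.1,.15)
def knob(q1,q2,t,k=.036):
    a=YAW+np.arctan2(-.15,.019)+q1;e=COL+.1512*np.array([np.cos(a),np.sin(a)])
    b=YAW+np.pi+q1+q2;h=.126+.122*np.cos(t)+k*np.sin(t)
    return np.r_[e+h*np.array([np.cos(b),np.sin(b)]),.190-.122*np.sin(t)+k*np.cos(t)]
def invk(p,k=.036):
    from scipy.optimize import least_squares
    return least_squares(lambda q:knob(*q,k)-p,[0,0,.3],bounds=([-1.6,-1.4,-.2],[1.1,1.4,1])).x
E
python3 - <<'E'
from h import *
c=pickle.load(open("w1.pkl","rb"));ez=np.array([0,0,1.])
f=lambda p:ray(c,p[0]/2.8+40,p[1]/2.8+70,ez,.009)[:2]
prs=[((53,177),(307,134)),((70,226),(316,186)),((100,267),(311,233)),((55,78),(262,42)),((95,97),(235,70))]
M=[]
for a,b in prs:
    A,B=f(a),f(b);M.append((A+B)/2);v=B-A;print("mid",M[-1].round(4),"w",np.linalg.norm(v).round(4),"perp az",(np.degrees(np.arctan2(v[1],v[0]))+90).round(1))
print("clip",f((240,327)))
tri=[f(p) for p in((55,78),(262,42),(30,140),(345,190),(240,335),(190,332))];print(np.round(tri,4).tolist())
g=np.array([.468,.0955,.208]);print("inv",invk(g),"head az",np.degrees(YAW)+180+np.degrees(invk(g)[:2].sum()))
T=cur();R=tool(145,8.3,235);p=g-0.003*R[:,2];G=mk(R,p+.008*R[:,2]);A=mk(R,p-.06*R[:,2]);plan(T,A);plan(A,G)
print(COL)
q=invk(g);D=-1.38-q[0];print("D",D)
Rz=np.eye(4);Rz[:3,:3]=Ro.from_rotvec([0,0,D]).as_matrix();Rz[:2,3]=COL-Rz[:2,:2]@COL
plan(G,Rz@G,wmax=.085);print((Rz@G)[:3,3])
E
```

```text
mid [ 0.626  -0.0672] w 0.1228 perp az 244.2
mid [ 0.6369 -0.0463] w 0.1203 perp az 243.9
mid [ 0.6462 -0.0272] w 0.1043 perp az 244.0
mid [ 0.6048 -0.1045] w 0.0977 perp az 244.2
mid [ 0.6093 -0.0951] w 0.0668 perp az 245.2
clip [0.65779356 0.01082031]
[[0.6488, -0.1257], [0.5608, -0.0832], [0.6779, -0.1124], [0.5729, -0.0106], [0.6605, 0.0138], [0.6795, -0.0013]]
inv [ 0.20620375 -0.18830908  0.14495344] head az 235.9752890538273
rows 3 shift [0.0037, -0.0083, 0.0535] turn [0.0004, -0.0465, -0.0012]
rows 2 shift [-0.0, -0.0, 0.068] turn [-0.0, 0.0, 0.0]
[0.46363143 0.34600878]
D -1.5862037539718425
rows 18 shift [0.0241, 0.0367, -0.0035] turn [0.0121, 0.0, 0.0833]
[0.21366988 0.34507721 0.20305237]
```

```bash
python3 -m inch '[[[0.0037,-0.0083,0.0535],[0,-0.0465,-0.0012],1],[[0.0037,-0.0083,0.0535],[0,-0.0465,-0.0012],1],[[0.0037,-0.0083,0.0535],[0,-0.0465,-0.0012],1],[[0,0,0.046],[0,0,0],1],[[0,0,0.045],[0,0,0],1],[[0,0,0.045],[0,0,0],1],[[0,0,0],[0,0,0],1]]' 45 && python3 -m inch '[[[0,0,0],[0,0,0],-1],[[0,0,0],[0,0,0],-1],[[0,0,0],[0,0,0],-1],[[0,0,0],[0,0,0],-1],[[0,0,0],[0,0,0],-1],[[0,0,0],[0,0,0],-1],[[0,0,0],[0,0,0],-1],[[0,0,0],[0,0,0],-1]]'; python3 -c "
from h import *
T=cur();print(T[:3,3]-.008*T[:3,2],get_state()['qpos'])"
```

```text
time: 2.57
ee_pos: [0.4636, 0.0979, 0.2]
tcp_rot: [0.061, -0.461, 0.884, 0.036]
force: [-1.2, 0.0, 0.4]
width: 0.0855
grip_force: 0.0
time: 3.23
ee_pos: [0.4681, 0.0969, 0.2045]
tcp_rot: [0.065, -0.462, 0.884, 0.033]
force: [-0.3, -1.0, 2.6]
width: 0.0167
grip_force: 42.7
[0.46743285 0.09599187 0.21246251] [-0.04137184  0.07807515  1.79345508  0.13236181  1.19308079 -2.61921569]
```

```bash
python3 -m inch '[[[0.024,0.0367,-0.0035],[0.012,0,0.083],-1],[[0.024,0.0367,-0.0035],[0.012,0,0.083],-1],[[0.024,0.0367,-0.0035],[0.012,0,0.083],-1],[[0.024,0.0367,-0.0035],[0.012,0,0.083],-1],[[0.024,0.0367,-0.0035],[0.012,0,0.083],-1],[[0.024,0.0367,-0.0035],[0.012,0,0.083],-1]]' 60;  python3 -c "
from h import *
T=cur();G=T[:3,3]-.008*T[:3,2];print(G,invk(G),get_state()['force'],get_state()['qpos'])"
```

```text
time: 3.73
ee_pos: [0.3422, 0.1293, 0.2045]
tcp_rot: [0.074, -0.213, 0.974, 0.017]
force: [6.1, 4.5, -3.3]
width: 0.016
grip_force: 56.5
[0.34107259 0.12882981 0.21244017] [-0.3233028  -0.19237387  0.10959503] [ 6.14680982  4.47603149 -3.32463857] [ 0.11989104 -0.13604114  1.99816461  0.05227157  1.13637246 -1.89914903]
```

Following well. Continue.

```bash
python3 -m inch '[[[0.024,0.0367,-0.0035],[0.012,0,0.083],-1],[[0.024,0.0367,-0.0035],[0.012,0,0.083],-1],[[0.024,0.0367,-0.0035],[0.012,0,0.083],-1],[[0.024,0.0367,-0.0035],[0.012,0,0.083],-1],[[0.024,0.0367,-0.0035],[0.012,0,0.083],-1],[[0.024,0.0367,-0.0035],[0.012,0,0.083],-1],[[0.024,0.0367,-0.0035],[0.012,0,0.083],-1],[[0.024,0.0367,-0.0035],[0.012,0,0.083],-1],[[0.024,0.0367,-0.0035],[0.012,0,0.083],-1],[[0.024,0.0367,-0.0035],[0.012,0,0.083],-1]]';python3 -m inch '[[[0,0,0],[0,0,0],-1],[[0,0,0],[0,0,0],-1]]';  python3 -c "
from h import *
T=cur();G=T[:3,3]-.008*T[:3,2];print(G,invk(G),get_state()['force'],get_state()['qpos'])"
```

```text
time: 4.57
ee_pos: [0.2184, 0.3001, 0.2046]
tcp_rot: [0.073, 0.216, 0.974, -0.014]
force: [7.0, -1.5, -1.8]
width: 0.016
grip_force: 57.0
time: 4.73
ee_pos: [0.2169, 0.3008, 0.2042]
tcp_rot: [0.07, 0.213, 0.974, -0.014]
force: [-0.5, 1.6, 1.5]
width: 0.0161
grip_force: 58.3
[0.21584024 0.30123858 0.21216686] [-1.21504796 -0.17582183  0.11177756] [-0.52998627  1.5996188   1.47794831] [ 0.90114087 -0.042976    1.91830655 -0.14700384  1.23291978 -0.19201857]
```

```bash
python3 -m inch '[[[0.024,0.0367,-0.0035],[0.012,0,0.083],-1],[[0.024,0.0367,-0.0035],[0.012,0,0.083],-1],[[0,0,0],[0,0,0],-1],[[0,0,0],[0,0,0],0.2],[[0,0,0],[0,0,0],0.2],[[0,0,0],[0,0,0],0.2],[[0,0,-0.04],[0,0,0],0.2],[[0,0,-0.06],[0,0,0],0.5],[[0,0,-0.07],[0,0,0],1],[[0,0,-0.07],[0,0,0],1]]';  python3 -c "
from h import *
from station import capture
T=cur();print(T[:3,3],get_state()['width'])
a=np.radians(63.5);toe=np.array([np.cos(a),np.sin(a),0])
p=np.array([.6342,-.0454,.0])+.05*toe
A=mk(T[:3,:3],[.30,.27,.36]);B=mk(tool(63.5),[.5,.1,.38]);C=mk(tool(63.5),np.r_[p[:2],.16]);D=mk(tool(63.5),np.r_[p[:2],.014])
plan(T,A);plan(A,B);plan(B,C);plan(C,D);plan(T,B)"
```

```text
time: 5.57
ee_pos: [0.1976, 0.3507, 0.3242]
tcp_rot: [0.069, 0.3, 0.951, -0.021]
force: [0.4, 1.3, 1.3]
width: 0.0848
grip_force: 0.0
[0.19762084 0.35068707 0.32424032] 0.08482614823724956
rows 4 shift [-0.067, -0.0037, -0.0084] turn [-0.0, -0.0, 0.0]
rows 8 shift [-0.0651, -0.0104, 0.0003] turn [-0.0012, 0.0172, -0.0176]
rows 8 shift [-0.0462, -0.0051, 0.055] turn [0.0, 0.0, 0.0]
rows 4 shift [0.0, 0.0, 0.073] turn [0.0, 0.0, 0.0]
rows 11 shift [-0.0713, -0.0106, -0.0045] turn [-0.0009, 0.0125, -0.0128]
```

```bash
python3 -m inch '[[[-0.0713,-0.0106,-0.0045],[0,0.0125,-0.0128],1],[[-0.0713,-0.0106,-0.0045],[0,0.0125,-0.0128],1],[[-0.0713,-0.0106,-0.0045],[0,0.0125,-0.0128],1],[[-0.0713,-0.0106,-0.0045],[0,0.0125,-0.0128],1],[[-0.0713,-0.0106,-0.0045],[0,0.0125,-0.0128],1],[[-0.0713,-0.0106,-0.0045],[0,0.0125,-0.0128],1],[[-0.0713,-0.0106,-0.0045],[0,0.0125,-0.0128],1],[[-0.0713,-0.0106,-0.0045],[0,0.0125,-0.0128],1],[[-0.0713,-0.0106,-0.0045],[0,0.0125,-0.0128],1],[[-0.0713,-0.0106,-0.0045],[0,0.0125,-0.0128],1]]' && python3 -m inch '[[[-0.0713,-0.0106,-0.0045],[0,0.0125,-0.0128],1],[[-0.0462,-0.005,0.035],[0,0,0],1],[[-0.0462,-0.005,0.035],[0,0,0],1],[[-0.0462,-0.005,0.035],[0,0,0],1],[[-0.0462,-0.005,0.035],[0,0,0],1],[[-0.0462,-0.005,0.035],[0,0,0],1],[[-0.0462,-0.005,0.035],[0,0,0],1],[[-0.03,-0.003,0.02],[0,0,0],1],[[0,0,0],[0,0,0],1],[[0,0,0],[0,0,0],1]]'
python3 - <<'E'
from h import *
from station import capture
T=cur();c=capture("wrist");c["view"]=np.linalg.inv(T@c["mount"]);pickle.dump(c,open("w2.pkl","wb"));cv2.imwrite("pics/w2.png",c["image"][:,:,::-1])
a=np.radians(63.5);toe=np.array([np.cos(a),np.sin(a)]);o=np.array([.6342,-.0454]);pr=np.array([-toe[1],toe[0]])
im=c["image"].copy()
for d,s in((-66,0),(63,0),(0,59),(0,-59),(50,0),(0,0)):
    u=proj(c,np.r_[o+toe*d/1e3+pr*s/1e3,.009]);print(d,s,u.round());cv2.circle(im,(int(u[0]),int(u[1])),3,(255,0,0),1)
cv2.imwrite("pics/w2a.png",im[:,:,::-1]);print(T.round(4).tolist())
E
```

```text
time: 6.4
ee_pos: [0.4714, 0.1208, 0.3765]
tcp_rot: [0.005, 0.236, 0.972, -0.005]
force: [0.9, 0.4, -0.3]
width: 0.0855
grip_force: 0.0
time: 7.23
ee_pos: [0.6294, 0.0176, 0.263]
tcp_rot: [-0.003, 0.23, 0.973, -0.004]
force: [-0.5, 0.5, 0.2]
width: 0.0854
grip_force: 0.0
-66 0 [179. 191.]
63 0 [292. 192.]
0 59 [235. 139.]
0 -59 [239. 240.]
50 0 [281. 192.]
0 0 [237. 191.]
[[-0.8943, 0.4474, -0.0071, 0.6294], [0.4474, 0.8943, -0.0063, 0.0176], [0.0035, -0.0088, -1.0, 0.263], [0.0, 0.0, 0.0, 1.0]]
```

View pics/w2a.png

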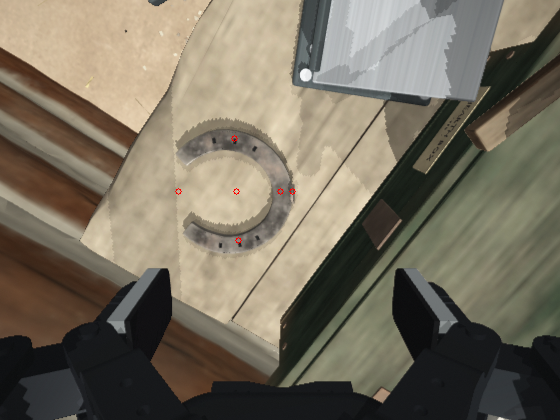

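The overlay fits the shoe (toe front at (292,192), branch middles at (235,139) and (239,240)). The green box runs to the right, so I'll check its clearance to the gripper.

Run:
```python
from h import *
c=pickle.load(open("w2.pkl","rb"));W=world(c)
a=np.radians(63.5);toe=np.array([np.cos(a),np.sin(a)]);o=np.array([.6342,-.0454]);p=o+.05*toe
T=cur();G=mk(tool(63.5),np.r_[p,.014]);Z=np.linalg.inv(G)
Q=W[100:330,200:540].reshape(-1,3);Q=Q[Q[:,2]>.03];q=Q@Z[:3,:3].T+Z[:3,3]
for lim in(.03,.045,.06):
    k=abs(q[:,0])<lim;print(lim,"min tool-y of tall stuff",np.percentile(q[k,1],1) if k.sum() else None, np.percentile(Q[k,2],[5,50,95]) if k.sum() else '')
plan(T,mk(tool(63.5),np.r_[p,.1]));plan(mk(tool(63.5),np.r_[p,.1]),G)
```

```text
0.03 min tool-y of tall stuff 0.04616957909550067 [0.0785901  0.16148619 0.16301218]
0.045 min tool-y of tall stuff 0.046085584744208416 [0.07436327 0.16167168 0.32012766]
0.06 min tool-y of tall stuff 0.046111186875275254 [0.06837077 0.16160257 0.31748994]
rows 5 shift [-0.0131, -0.0016, 0.0657] turn [-0.0015, -0.0003, -0.0001]
rows 3 shift [0.0, 0.0, 0.0573] turn [0.0, 0.0, 0.0]
```

Run:
```python
from h import *
c=pickle.load(open("w2.pkl","rb"));W=world(c)
a=np.radians(63.5);toe=np.array([np.cos(a),np.sin(a)]);o=np.array([.6342,-.0454]);p=o+.05*toe
G=mk(tool(63.5),np.r_[p,.014]);Z=np.linalg.inv(G)
Q=W[100:420,200:560].reshape(-1,3);Q=Q[(Q[:,2]>.03)&(Q[:,2]<.18)];q=Q@Z[:3,:3].T+Z[:3,3]
for x in np.arange(-.11,.1,.02):
    k=abs(q[:,0]-x)<.01;print(round(x,2),np.percentile(q[k,1],[0,1,5]).round(3) if k.sum()>5 else None,k.sum())
```

```text
-0.11 [0.007 0.008 0.013] 3087
-0.09 [0.02  0.022 0.026] 3093
-0.07 [0.033 0.035 0.04 ] 4017
-0.05 [0.046 0.049 0.054] 4313
-0.03 [0.06  0.062 0.067] 4446
-0.01 [0.073 0.075 0.077] 5113
0.01 [0.082 0.083 0.086] 5519
0.03 [0.1   0.102 0.106] 4649
0.05 [0.113 0.114 0.118] 4258
0.07 [0.125 0.127 0.129] 3603
0.09 [0.124 0.125 0.129] 3208
```

```bash
python3 -m inch '[[[-0.013,-0.0016,0.0657],[-0.0015,0,0],0.4],[[-0.013,-0.0016,0.0657],[-0.0015,0,0],0.4],[[-0.013,-0.0016,0.0657],[-0.0015,0,0],0.4],[[-0.013,-0.0016,0.0657],[-0.0015,0,0],0.4],[[-0.013,-0.0016,0.0657],[-0.0015,0,0],0.4],[[0,0,0.03],[0,0,0],0.4],[[0,0,0.03],[0,0,0],0.4],[[0,0,0.03],[0,0,0],0.4],[[0,0,0.03],[0,0,0],0.4],[[0,0,0],[0,0,0],0.4]]'; python3 -c "
from h import *
T=cur();a=np.radians(63.5);p=np.array([.6342,-.0454])+.05*np.array([np.cos(a),np.sin(a)]);plan(T,mk(tool(63.5),np.r_[p,.013]))"
```

```text
time: 8.12
ee_pos: [0.6547, 0.0006, 0.0383]
tcp_rot: [-0.002, 0.229, 0.973, -0.0]
force: [-0.2, 0.3, -0.1]
width: 0.06
grip_force: 0.0
rows 1 shift [-0.0046, -0.0005, 0.0505] turn [-0.0013, -0.0045, 0.0008]
```

```bash
python3 -m inch '[[[-0.0023,0,0.025],[0,-0.002,0],0.4],[[-0.0023,0,0.025],[0,-0.002,0],0.4],[[0,0,0],[0,0,0],0.4],[[0,0,0],[0,0,0],-1],[[0,0,0],[0,0,0],-1],[[0,0,0],[0,0,0],-1],[[0,0,0],[0,0,0],-1],[[0,0,0],[0,0,0],-1],[[0,0,0],[0,0,0],-1],[[0,0,0],[0,0,0],-1]]' 90; python3 -c "
from h import *
T=cur();print(T.round(4).tolist())"
```

```text
time: 8.95
ee_pos: [0.6591, -0.0016, 0.0145]
tcp_rot: [0.002, 0.229, 0.973, -0.0]
force: [1.1, 0.3, -0.3]
width: -0.0001
grip_force: 0.0
[[-0.8948, 0.4465, 0.003, 0.6591], [0.4465, 0.8948, -0.0016, -0.0016], [-0.0034, -0.0001, -1.0, 0.0145], [0.0, 0.0, 0.0, 1.0]]
```

Run:
```python
from h import *
from station import capture
T=cur();c=capture("wrist");c["view"]=np.linalg.inv(T@c["mount"]);pickle.dump(c,open("w3.pkl","wb"));
d=capture("scene");im=cv2.resize(d["image"][140:260,230:370],None,fx=3.5,fy=3.5,interpolation=cv2.INTER_CUBIC)
w=cv2.resize(c["image"],None,fx=.55,fy=.55)
cv2.imwrite("pics/w3.png",np.hstack([w,np.pad(im,((0,0),(0,0),(0,0)))[:231]])[:,:,::-1] if 0 else np.vstack([w,np.zeros((600-231,308,3),np.uint8)])[:,:,::-1])
a=np.zeros((430,800,3),np.uint8);a[:231,:308]=w;a[:420,310:800]=im;cv2.imwrite("pics/w3.png",a[:,:,::-1])
```

```text
(no output)
```

View pics/w3.png

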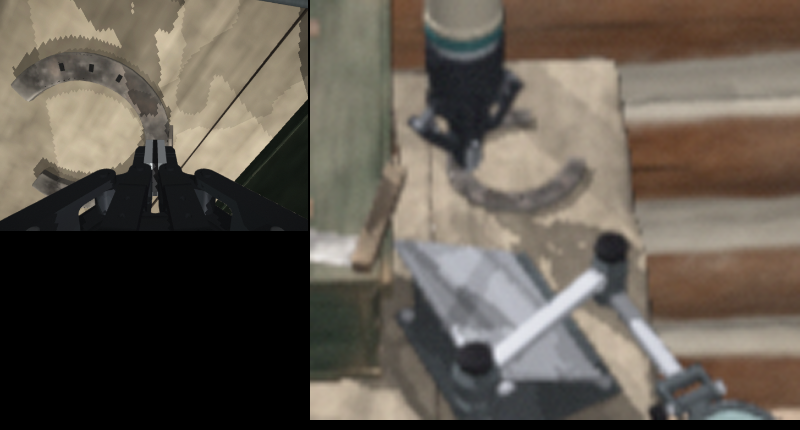

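The shot shows the fingers shut at the toe with the shoe still flat on the bench: nothing is gripped. I'll check whether the shoe moved, using its nail holes.

Run:
```python
from h import *
ez=np.array([0,0,1.])
for n,pts in(("w1",[(53,177),(70,226),(100,267),(307,134),(316,186),(311,233)]),("w3",[(111,122),(165,124),(216,142)])):
    c=pickle.load(open(n+".pkl","rb"))
    for p in pts:
        if n=="w1":p=(p[0]/2.8+40,p[1]/2.8+70)
        print(n,ray(c,*p,ez,.009)[:2].round(4))
c=pickle.load(open("w3.pkl","rb"));W=world(c)
for u,v in[(165,118),(200,135),(255,170),(270,200),(275,225),(150,190),(170,60)]:print(u,v,W[v-2:v+3,u-2:u+3].reshape(-1,3).mean(0).round(4))
T=cur();print("tip px",proj(c,T[:3,3]+.011*T[:3,2]),"tcp px",proj(c,T[:3,3]))
a=np.radians(63.5);o=np.array([.6342,-.0454]);t=np.array([np.cos(a),np.sin(a)]);print([proj(c,np.r_[o+t*d,.009]).round() for d in(.037,.05,.063)])
cv2.imwrite("pics/w3c.png",cv2.resize(c["image"][120:330,170:400],None,fx=2.6,fy=2.6)[:,:,::-1])
```

```text
w1 [ 0.6812 -0.094 ]
w1 [ 0.691  -0.0727]
w1 [ 0.6931 -0.0501]
w1 [ 0.5707 -0.0405]
w1 [ 0.5829 -0.0198]
w1 [ 0.5993 -0.0043]
w3 [ 0.5724 -0.041 ]
w3 [ 0.5834 -0.0208]
w3 [ 0.5999 -0.005 ]
165 118 [ 0.5813 -0.0194  0.0091]
200 135 [ 0.5942 -0.0098  0.0085]
255 170 [0.6185 0.0043 0.0084]
270 200 [0.6338 0.004  0.0084]
275 225 [6.455e-01 6.000e-04 8.700e-03]
150 190 [ 0.606  -0.0467 -0.0014]
170 60 [ 0.5603 -0.0076 -0.0013]
tip px [283.59924635 246.69512629] tcp px [283.71080028 255.92308087]
[array([255., 246.]), array([283., 246.]), array([311., 246.])]
```

View pics/w3c.png

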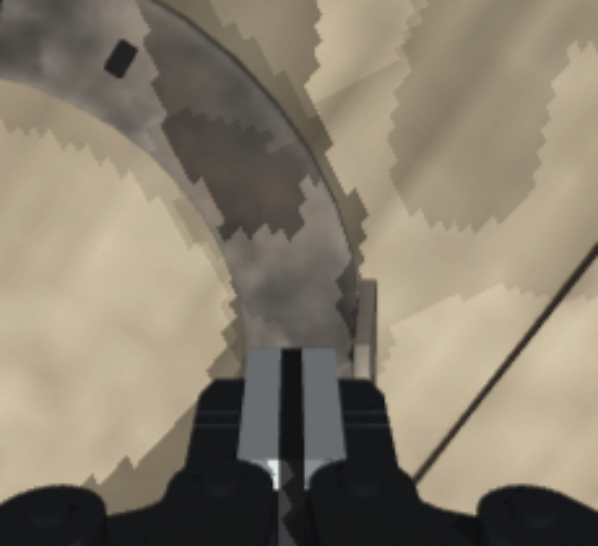

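The close-up shows both pads ending over the top of the toe band at row 348, so the fingertips are above the shoe. Depth will show where the tips really are.

Run:
```python
from h import *
from station import capture
c=pickle.load(open("w3.pkl","rb"));W=world(c);T=cur();Z=np.linalg.inv(T)
for a,b in[(265,352),(265,365),(265,400),(265,450),(320,352),(320,400),(220,390),(370,390),(367,300),(367,340)]:
    u,v=int(a/2.6+170),int(b/2.6+120);p=W[v,u];print((a,b),"tool mm",((Z[:3,:3]@p+Z[:3,3])*1e3).round(1),"world z",p[2].round(4))
print(get_state()["qpos"],get_state()["width"])
```

```text
(265, 352) tool mm [ 10.4  -5.1 -22.5] world z 0.0368
(265, 365) tool mm [ 10.   -5.  -26.3] world z 0.0406
(265, 400) tool mm [ 10.4  -4.7 -38.2] world z 0.0525
(265, 450) tool mm [  9.4  -4.4 -50.5] world z 0.0648
(320, 352) tool mm [ 10.1   3.6 -22. ] world z 0.0363
(320, 400) tool mm [  9.9   3.1 -37.3] world z 0.0516
(220, 390) tool mm [  5.8 -11.7 -26.4] world z 0.0407
(370, 390) tool mm [  6.5  10.7 -27.8] world z 0.0421
(367, 300) tool mm [ 9.1 12.6  3.1] world z 0.0112
(367, 340) tool mm [ 4.5 12.2 -3.7] world z 0.018
[-1.07149250e-01  5.53440568e-01  1.58237531e+00 -1.52824224e-03
  1.00289592e+00 -1.21419700e+00] -0.0001954564245303436
```

The tips sit 22 mm behind the reported TCP, about 33 mm short of the stated 11 mm ahead. That also explains the shallow 16 mm grip on the knob. I'll open and go down 33 mm in guarded steps.

```bash
python3 -m inch '[[[0,0,0],[0,0,0],0.4],[[0,0,0],[0,0,0],0.4],[[0,0,0],[0,0,0],0.4],[[0,0,0],[0,0,0],0.4],[[0,0,0.015],[0,0,0],0.4],[[0,0,0.015],[0,0,0],0.4],[[0,0,0.015],[0,0,0],0.4],[[0,0,0.01],[0,0,0],0.4],[[0,0,0],[0,0,0],0.4]]'; python3 -m inch '[[[0,0,0.008],[0,0,0],0.4],[[0,0,0],[0,0,0],0.4],[[0,0,0],[0,0,0],0.4]]'
python3 - <<'E'
from h import *
from station import capture
T=cur();c=capture("wrist");c["view"]=np.linalg.inv(T@c["mount"]);Z=np.linalg.inv(T);W=world(c);q=(W.reshape(-1,3)@Z[:3,:3].T+Z[:3,3])*1e3
pickle.dump(c,open("w4.pkl","wb"))
zm=c["z_map"].ravel()>0
for s in(-1,1):
    k=zm&(abs(q[:,0]-10)<3)&(abs(q[:,1]-s*33)<14)&(q[:,2]<-18);print(s,k.sum(),np.percentile(q[k,2],[50,95,99,100]).round(1) if k.sum() else '',np.percentile(q[k,1],[2,98]).round(1) if k.sum() else '')
E
```

```text
time: 9.8
ee_pos: [0.6576, -0.0015, -0.0153]
tcp_rot: [-0.0, 0.229, 0.973, -0.001]
force: [-0.6, -0.1, -0.1]
width: 0.0597
grip_force: 0.0
time: 10.05
ee_pos: [0.6591, -0.0016, -0.0173]
tcp_rot: [0.001, 0.229, 0.973, -0.0]
force: [-0.4, -1.0, -0.3]
width: 0.0598
grip_force: 0.0
-1 3021 [-65.6 -31.3 -26.3 -22.1] [-43.4 -29.7]
1 3021 [-65.7 -31.2 -26.1 -18. ] [27.8 41.4]
```

```bash
python3 -m inch '[[[0,0,0.006],[0,0,0],0.4],[[0,0,0],[0,0,0],0.4],[[0,0,0],[0,0,0],-1],[[0,0,0],[0,0,0],-1],[[0,0,0],[0,0,0],-1],[[0,0,0],[0,0,0],-1],[[0,0,0],[0,0,0],-1],[[0,0,0],[0,0,0],-1]]' 100
```

```text
time: 10.77
ee_pos: [0.6612, -0.0019, -0.0167]
tcp_rot: [0.004, 0.229, 0.973, -0.0]
force: [-2.3, 0.0, 14.3]
width: 0.0207
grip_force: 95.2
```

```bash
python3 -m inch '[[[0,0,-0.03],[0,0,0],-1],[[0,0,-0.05],[0,0,0],-1],[[0,0,-0.06],[0,0,0],-1],[[0,0,-0.06],[0,0,0],-1],[[0,0,-0.06],[0,0,0],-1],[[0,0,-0.06],[0,0,0],-1],[[0,0,-0.04],[0,0,0],-1],[[0,0,0],[0,0,0],-1],[[0,0,0],[0,0,0],-1]]'
cat >> h.py <<'E'
def shoe_in_tool(c,T):
    "shoe points (mm, tool frame) from a wrist picture while held"
    Z=np.linalg.inv(T);q=(world(c).reshape(-1,3)@Z[:3,:3].T+Z[:3,3])*1e3
    k=(c["z_map"].ravel()>0)&(abs(q[:,2]+20)<14)&(abs(q[:,0])<100)&(q[:,1]<25)&(q[:,1]>-140);return q[k]
E
python3 - <<'E'
from h import *
from station import capture
T=cur();c=capture("wrist");c["view"]=np.linalg.inv(T@c["mount"]);pickle.dump(c,open("w5.pkl","wb"))
q=shoe_in_tool(c,T);q=q[(abs(q[:,0])>14)|(q[:,1]<-18)]
m=q.mean(0);U=np.linalg.svd(q-m)[2];n=U[2]*np.sign(-U[2][2]);print(len(q),"mean",m.round(1),"normal",n.round(3),"z",np.percentile(q[:,2],[2,50,98]).round(1))
print("x",np.percentile(q[:,0],[.5,99.5]),"y",np.percentile(q[:,1],[.5,99.5]))
for y in range(-110,0,10):
    k=abs(q[:,1]-y)<3;x=q[k,0]
    if k.sum():
        a,b=x[x<0],x[x>0];print(y,[np.percentile(v,[1,99]).round(1).tolist() if len(v)>3 else None for v in(a,b)],q[k,2].mean().round(1))
E
```

```text
time: 11.52
ee_pos: [0.6588, -0.0012, 0.1601]
tcp_rot: [0.002, 0.229, 0.973, -0.0]
force: [-1.6, 0.0, -5.4]
width: 0.0202
grip_force: 94.3bash:  1048 Killed                     python3 - <<'E'
from h import *
from station import capture
T=cur();c=capture("wrist");c["view"]=np.linalg.inv(T@c["mount"]);pickle.dump(c,open("w5.pkl","wb"))
q=shoe_in_tool(c,T);q=q[(abs(q[:,0])>14)|(q[:,1]<-18)]
m=q.mean(0);U=np.linalg.svd(q-m)[2];n=U[2]*np.sign(-U[2][2]);print(len(q),"mean",m.round(1),"normal",n.round(3),"z",np.percentile(q[:,2],[2,50,98]).round(1))
print("x",np.percentile(q[:,0],[.5,99.5]),"y",np.percentile(q[:,1],[.5,99.5]))
for y in range(-110,0,10):
    k=abs(q[:,1]-y)<3;x=q[k,0]
    if k.sum():
        a,b=x[x<0],x[x>0];print(y,[np.percentile(v,[1,99]).round(1).tolist() if len(v)>3 else None for v in(a,b)],q[k,2].mean().round(1))
E
```

```bash
cat > fit.py <<'E'
from h import *
def rep(c,T):
    q=shoe_in_tool(c,T);q=q[(abs(q[:,0])>14)|(q[:,1]<-18)]
    m=q.mean(0);w,V=np.linalg.eigh(np.cov((q-m).T));n=V[:,0]*-np.sign(V[2,0]);print(len(q),"mean",m.round(1),"normal",n.round(3),"z",np.percentile(q[:,2],[2,50,98]).round(1))
    print("x",np.percentile(q[:,0],[.5,99.5]),"y",np.percentile(q[:,1],[.5,99.5]))
    for y in range(-120,0,10):
        k=abs(q[:,1]-y)<3;x=q[k,0]
        if k.sum()>5:
            a,b=x[x<0],x[x>0];print(y,[np.percentile(v,[1,99]).round(1).tolist() if len(v)>3 else None for v in(a,b)],q[k,2].mean().round(1))
if __name__=="__main__":
    rep(pickle.load(open("w5.pkl","rb")),cur())
E
python3 fit.py
```

```text
25834 mean [ 36.  -43.2 -26.5] normal [-0.011 -0.014 -1.   ] z [-28.1 -26.7 -21.6]
x [-54.2532027  70.2721437] y [-109.0969597     7.94530753]
-110 [[-49.3, -38.6], None] -25.2
-100 [[-42.6, -36.2], [34.2, 60.5]] -25.0
-90 [None, [41.4, 65.3]] -26.2
-80 [None, [46.1, 68.6]] -26.6
-70 [[-53.4, -50.5], [48.9, 70.6]] -26.1
-60 [[-70.0, -67.3], [49.3, 70.9]] -26.7
-50 [[-66.0, -58.4], [47.4, 69.9]] -26.7
-40 [None, [43.5, 67.9]] -26.7
-30 [None, [37.2, 64.1]] -26.7
-20 [None, [5.0, 58.7]] -26.9
-10 [[-49.3, -14.4], [14.4, 51.1]] -26.7
```

```bash
cat >> h.py <<'E'
UX=np.array([np.cos(YAW)*np.cos(np.radians(35)),np.sin(YAW)*np.cos(np.radians(35)),np.sin(np.radians(35))])
UY=np.array([-np.sin(YAW),np.cos(YAW),0]);UN=np.cross(UX,UY)
RP=np.stack([np.cross(UX,-UN),UX,-UN],1)
SH=np.array([.0005,-.0525,-.0177])
def place(x,y,n,R=None):
    R=RP if R is None else R
    return mk(R,O+x*UX+y*UY+n*UN-R@SH)
def where(T):
    "shoe origin (x,y,n mm) in rest frame, if rigid in grip, and its direction errors"
    p=T[:3,3]+T[:3,:3]@SH-O;e=Ro.from_matrix(RP.T@T[:3,:3]).as_rotvec(True);return (np.array([p@UX,p@UY,p@UN])*1e3).round(1),e.round(2)
E
python3 -c "
from h import *
T=cur();print(np.linalg.norm(RP-tool(54.95,35,234.95)))
U=T.copy();U[:3,3]+=[-.03,.03,.11];A=place(.012,0,.08);B=place(.006,0,.012)
plan(T,U);plan(U,A);plan(A,B);print(U[:3,3],A[:3,3],B[:3,3])"
```

```text
3.369818395515714e-16
rows 4 shift [0.0201, 0.0067, -0.055] turn [0.0, 0.0, 0.0]
rows 6 shift [0.0532, 0.0229, 0.0423] turn [-0.0972, -0.0071, 0.023]
rows 2 shift [-0.0, -0.006, 0.068] turn [-0.0, -0.0, 0.0]
[0.62749118 0.02885089 0.26827233] [0.53923056 0.19171301 0.16302885] [0.55880716 0.21961943 0.10388505]
```

```bash
python3 -m inch '[[[0.02,0.0067,-0.055],[0,0,0],-1],[[0.02,0.0067,-0.055],[0,0,0],-1],[[0.02,0.0067,-0.055],[0,0,0],-1],[[0.02,0.0067,-0.055],[0,0,0],-1],[[0,0,0],[0,0,0],-1]]' && python3 -c "
from h import *
T=cur();plan(T,place(.012,0,.08),vmax=.05)"
```

```text
time: 11.98
ee_pos: [0.6289, 0.0302, 0.2732]
tcp_rot: [0.004, 0.229, 0.973, 0.001]
force: [0.5, 0.6, -2.0]
width: 0.0203
grip_force: 95.2
rows 9 shift [0.0358, 0.0139, 0.0293] turn [-0.0643, -0.0042, 0.0157]
```

```bash
python3 -m inch '[[[0.0358,0.0139,0.0293],[-0.0643,-0.0042,0.0157],-1],[[0.0358,0.0139,0.0293],[-0.0643,-0.0042,0.0157],-1],[[0.0358,0.0139,0.0293],[-0.0643,-0.0042,0.0157],-1],[[0.0358,0.0139,0.0293],[-0.0643,-0.0042,0.0157],-1],[[0.0358,0.0139,0.0293],[-0.0643,-0.0042,0.0157],-1],[[0.0358,0.0139,0.0293],[-0.0643,-0.0042,0.0157],-1],[[0.0358,0.0139,0.0293],[-0.0643,-0.0042,0.0157],-1],[[0.0358,0.0139,0.0293],[-0.0643,-0.0042,0.0157],-1],[[0.0358,0.0139,0.0293],[-0.0643,-0.0042,0.0157],-1],[[0,0,0],[0,0,0],-1]]' && python3 -m inch '[[[0,0,0],[0,0,0],-1],[[0,0,0],[0,0,0],-1]]'; python3 -c "
from h import *
T=cur();print(where(T),get_state()['qpos']);plan(T,place(.006,0,.012),vmax=.04)"
```

```text
time: 12.82
ee_pos: [0.5277, 0.1923, 0.151]
tcp_rot: [0.079, 0.291, 0.91, 0.284]
force: [-1.7, 0.2, -4.7]
width: 0.0202
grip_force: 95.3
time: 12.98
ee_pos: [0.5381, 0.1895, 0.1577]
tcp_rot: [0.088, 0.289, 0.91, 0.284]
force: [0.4, 0.3, -2.7]
width: 0.0204
grip_force: 95.3
(array([ 7. , -0.1, 77.4]), array([0.39, 0.13, 0.27])) [-0.1404169   0.15147978  2.01875039  0.75838616  0.82908609 -1.58223136]
rows 4 shift [0.0001, -0.0003, 0.0325] turn [-0.0016, -0.0006, -0.0011]
```

```bash
python3 -m inch '[[[0,0,0.0325],[-0.0016,0,-0.001],-1],[[0,0,0.0325],[-0.0016,0,-0.001],-1],[[0,0,0.0325],[-0.0016,0,-0.001],-1],[[0,0,0.0325],[-0.0016,0,-0.001],-1],[[0,0,0],[0,0,0],-1],[[0,0,0],[0,0,0],-1]]'
python3 - <<'E'
from h import *
from station import capture
print(where(cur()),get_state()["force"].round(1) if hasattr(get_state()["force"],'round') else get_state()["force"])
c=capture("top");pickle.dump(c,open("t2.pkl","wb"))
W=world(c)-O;q=np.stack([W@UX,W@UY,W@UN],-1)*1e3
k=(c["z_map"]>0)&(abs(q[...,0])<90)&(abs(q[...,1])<90)&(q[...,2]>12)&(q[...,2]<32);s=q[k]
print(k.sum(),"n",np.percentile(s[:,2],[5,50,95]));
for x in range(-70,70,10):
    v=s[abs(s[:,0]-x)<4];print(x,len(v),np.percentile(v[v[:,1]>0,1],[1,99]).round() if (v[:,1]>0).sum()>2 else None,np.percentile(v[v[:,1]<0,1],[1,99]).round() if (v[:,1]<0).sum()>2 else None)
a=c["image"][140:290,220:400];cv2.imwrite("pics/t2.png",cv2.resize(a,None,fx=3.9,fy=3.9,interpolation=cv2.INTER_CUBIC)[:,:,::-1])
E
```

```text
time: 13.48
ee_pos: [0.5605, 0.2206, 0.1056]
tcp_rot: [0.09, 0.286, 0.909, 0.288]
force: [0.6, 0.3, -3.2]
width: 0.02
grip_force: 95.4
(array([ 8.4, -1. , 12.3]), array([-0.09,  0.12, -0.05])) [ 0.6  0.3 -3.2]
652 n [15.00182491 20.10332314 23.73873573]
-70 5 [12. 75.] None
-60 1 None None
-50 15 [38. 55.] None
-40 29 [36. 62.] None
-30 21 [42. 66.] None
-20 20 [49. 71.] None
-10 20 [53. 73.] None
0 33 [53. 74.] [-72. -67.]
10 34 [51. 72.] [-68. -59.]
20 45 [48. 70.] [-68. -47.]
30 57 [42. 68.] [-63. -37.]
40 65 [30. 62.] [-59. -32.]
50 75 [ 8. 55.] [-52. -27.]
60 56 [10. 44.] [-42. -24.]
```

```bash
python3 -m inch '[[[0,0,0.008],[0,0,0],-1],[[0,0,0.008],[0,0,0],-1],[[0,0,0.004],[0,0,0],-1],[[0,0,0],[0,0,0],-1],[[0,0,0],[0,0,0],-1]]'; python3 -c "
from h import *
print(where(cur()),get_state()['force'])"; python3 -m inch '[[[0,-0.004,0.001],[0,0,0],-1],[[0,-0.004,0.001],[0,0,0],-1],[[0,-0.004,0],[0,0,0],-1],[[0,0,0],[0,0,0],-1]]';python3 -c "
from h import *
print(where(cur()),get_state()['force'],get_state()['force']@np.stack([UX,UY,UN],1))"
```

```text
time: 13.95
ee_pos: [0.5632, 0.2255, 0.0983]
tcp_rot: [0.09, 0.286, 0.909, 0.288]
force: [-0.0, -0.3, -3.4]
width: 0.0199
grip_force: 95.4
(array([ 8.7, -0.3,  3.1]), array([-0.16,  0.08, -0.06])) [-0.00503861 -0.28936653 -3.40736977]
time: 14.28
ee_pos: [0.5602, 0.2217, 0.0935]
tcp_rot: [0.09, 0.287, 0.909, 0.288]
force: [1.0, -0.7, -3.2]
width: 0.0202
grip_force: 95.3
(array([ 2., -0.,  2.]), array([-0.13,  0.11, -0.02])) [ 0.99283579 -0.69848704 -3.15221559] [-1.80938042 -1.21392107 -2.58120288]
```

Free still; I'll keep nudging down and downhill until contact.

```bash
python3 -m inch '[[[0,0,0.003],[0,0,0],-1],[[0,0,0.003],[0,0,0],-1],[[0,0,0],[0,0,0],-1]]';python3 -c "
from h import *
print(where(cur()),get_state()['force']@np.stack([UX,UY,UN],1))"; python3 -m inch '[[[0,-0.003,0],[0,0,0],-1],[[0,-0.003,0],[0,0,0],-1],[[0,0,0],[0,0,0],-1]]';python3 -c "
from h import *
print(where(cur()),get_state()['force']@np.stack([UX,UY,UN],1))"
```

```text
time: 14.53
ee_pos: [0.5611, 0.2225, 0.0926]
tcp_rot: [0.091, 0.286, 0.909, 0.288]
force: [-10.9, -11.1, 11.6]
width: 0.0201
grip_force: 104.5
(array([ 2.5, -0.4,  0.5]), array([-0.16,  0.02, -0.14])) [-5.88281549  2.56024005 18.29344908]
time: 14.78
ee_pos: [0.561, 0.2224, 0.0926]
tcp_rot: [0.091, 0.286, 0.909, 0.29]
force: [-6.1, -3.2, 13.1]
width: 0.0202
grip_force: 104.3
(array([ 2.3, -0.3,  0.3]), array([-0.43,  0.07, -0.06])) [ 2.48192002  3.18558061 14.21291786]
```

```bash
python3 -m inch '[[[0,-0.003,-0.002],[0,0,0],-1],[[0,-0.003,-0.001],[0,0,0],-1],[[0,0,0],[0,0,0],-1]]';python3 - <<'E'
from h import *
from station import capture
print(where(cur()),get_state()['force']@np.stack([UX,UY,UN],1))
c=capture("top");W=world(c)-O;q=np.stack([W@UX,W@UY,W@UN],-1)*1e3
k=(c["z_map"]>0)&(abs(q[...,0])<90)&(abs(q[...,1])<90)&(q[...,2]>4.5)&(q[...,2]<15);s=q[k]
for x in range(-78,70,6):
    v=s[abs(s[:,0]-x)<3];print(x,len(v),np.percentile(v[v[:,1]>0,1],[1,99]).round() if (v[:,1]>0).sum()>2 else None,np.percentile(v[v[:,1]<0,1],[1,99]).round() if (v[:,1]<0).sum()>2 else None)
cv2.imwrite("pics/t3.png",cv2.resize(c["image"][150:280,230:380],None,fx=4.5,fy=4.5,interpolation=cv2.INTER_CUBIC)[:,:,::-1])
E
```

```text
time: 15.03
ee_pos: [0.5607, 0.219, 0.0911]
tcp_rot: [0.092, 0.287, 0.908, 0.29]
force: [3.3, 3.5, 2.1]
width: 0.0209
grip_force: 96.6
(array([-0.9, -1.8,  0.8]), array([-0.4 , -0.07,  0.04])) [ 5.12110143 -0.65954457 -0.98298215]
-78 2 None None
-72 32 [ 6. 76.] None
-66 52 [ 9. 75.] None
-60 13 [38. 76.] None
-54 15 [36. 60.] None
-48 19 [38. 60.] None
-42 15 [40. 64.] None
-36 16 [34. 68.] None
-30 18 [48. 70.] None
-24 17 [22. 71.] None
-18 19 [51. 71.] None
-12 16 [53. 75.] None
-6 25 [24. 73.] [-72. -63.]
0 26 [51. 71.] [-69. -62.]
6 31 [50. 72.] [-70. -52.]
12 33 [46. 69.] [-67. -45.]
18 40 [16. 68.] [-64. -42.]
24 38 [36. 64.] [-60. -39.]
30 46 [31. 61.] [-60. -35.]
36 47 [10. 59.] [-52. -33.]
42 58 [ 7. 53.] [-52. -25.]
48 49 [ 7. 69.] [-43. -25.]
54 27 [ 9. 39.] [-34. -30.]
60 16 [11. 32.] None
66 8 [ 7. 14.] None
```

```bash
python3 -m inch '[[[0,-0.002,-0.001],[0,0,0],-1],[[0,0,0],[0,0,0],-1],[[0,0,0],[0,0,0],0],[[0,0,0],[0,0,0],0],[[0,0,0],[0,0,0],0],[[0,0,-0.02],[0,0,0],0.2],[[0,0,-0.04],[0,0,0],0.4],[[0,0,-0.06],[0,0,0],0.4],[[0,0,-0.07],[0,0,0],0.4],[[0,0,-0.07],[0,0,0],0.4]]';python3 -m inch '[[[0,0,-0.06],[0,0,0],0.4],[[0,0,0],[0,0,0],0.4],[[0,0,0],[0,0,0],0.4]]'
python3 - <<'E'
from h import *
from station import capture
T=cur();c=capture("wrist");c["view"]=np.linalg.inv(T@c["mount"]);pickle.dump(c,open("w6.pkl","wb"));cv2.imwrite("pics/w6.png",c["image"][:,:,::-1])
W=world(c)-O;q=np.stack([W@UX,W@UY,W@UN],-1)*1e3
p=q[(c["z_map"]>0)&(abs(q[...,0])<60)&(abs(q[...,1])<30)&(abs(q[...,2])<6)];print("plate n",np.median(p[:,2]))
k=(c["z_map"]>0)&(abs(q[...,0])<90)&(abs(q[...,1])<90)&(q[...,2]>5)&(q[...,2]<25);s=q[k]
for x in range(-78,70,6):
    v=s[abs(s[:,0]-x)<2];print(x,len(v),*[np.percentile(v[v[:,1]*g>0,1],[2,98]).round(1) if (v[:,1]*g>0).sum()>4 else None for g in(1,-1)])
E
```

```text
time: 15.92
ee_pos: [0.5131, 0.1556, 0.1959]
tcp_rot: [0.089, 0.287, 0.91, 0.287]
force: [1.4, -0.3, 0.6]
width: 0.0599
grip_force: 0.0
time: 16.17
ee_pos: [0.5053, 0.1408, 0.2216]
tcp_rot: [0.092, 0.287, 0.909, 0.288]
force: [-0.5, 0.5, -0.6]
width: 0.0596
grip_force: 0.0
plate n -0.4659719828041924
-78 42 [50.1 57.2] [-59.1 -52.1]
-72 857 [ 1.6 72.1] [-73.9  -1.6]
-66 583 [ 1.7 71.2] [-73.1  -1.6]
-60 193 [34.4 51. ] [-56.7 -40.9]
-54 294 [31.8 55.5] [-60.8 -37.2]
-48 297 [36.4 59.2] [-64.6 -40.9]
-42 282 [40.3 62.2] [-67.6 -44.7]
-36 275 [43.4 65.1] [-69.3 -47.4]
-30 249 [45.6 67.1] [-65.2 -50. ]
-24 229 [47.2 68.7] [-65.1 -51.8]
-18 246 [48.1 69.5] [-73.6 -53. ]
-12 268 [48.8 69.5] [-74.8 -53.5]
-6 273 [48.  69.5] [-74.4 -53.1]
0 283 [46.7 68.8] [-73.8 -51.8]
6 281 [45.  67.2] [-72.3 -49.7]
12 291 [42.1 65.1] [-70.6 -47.2]
18 305 [38.8 62.9] [-67.8 -43.3]
24 328 [34.2 60. ] [-64.6 -38.4]
30 372 [27.1 56.3] [-60.7 -31.3]
36 429 [15.8 51.8] [-56.4 -20.6]
42 557 [ 1.3 46. ] [-50.1  -1.2]
48 497 [ 0.7 38.9] [-43.7  -0.9]
54 395 [ 0.9 31.3] [-35.9  -0.8]
60 212 [ 0.5 17.8] [-23.8  -0.4]
66 28 [1.1 9.3] [-12.9  -0.4]
```

View pics/w6.png

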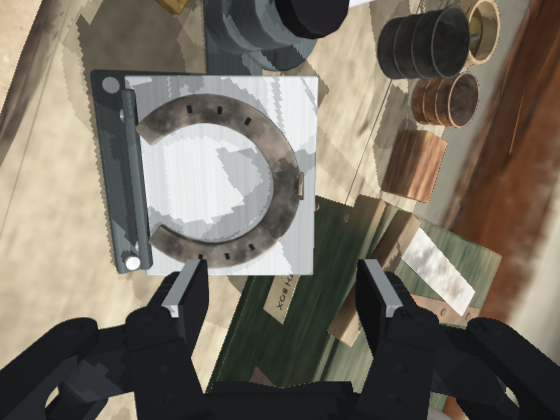

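The view shows the shoe lying on the plate, toe uphill at (300,185), with both heels against the ledge and about 2 mm off centre. Next is the magnifier.

```bash
python3 -c "
from h import *
T=cur();k=knob(-1.38,-.17,.12);print(k,get_state()['qpos'])
A=mk(tool(55,15,235),[.43,.14,.33]);B=mk(tool(55,5,235),[k[0]+.01,k[1],.37])
plan(T,A,wmax=.1);plan(A,B,vmax=.07)"
```

```text
[0.21088588 0.3414217  0.21113622] [-0.28438958  0.02971261  1.98096501  0.68941929  1.02919661 -1.57977891]
rows 4 shift [0.0301, 0.0059, -0.0592] turn [0.0839, 0.0001, -0.0]
rows 9 shift [0.0637, 0.0115, -0.0069] turn [0.0185, 0.0, 0.0]
```

```bash
python3 -m inch '[[[0.03,0.006,-0.059],[0.084,0,0],1],[[0.03,0.006,-0.059],[0.084,0,0],1],[[0.03,0.006,-0.059],[0.084,0,0],1],[[0.03,0.006,-0.059],[0.084,0,0],1],[[0.0637,0.0115,-0.007],[0.0185,0,0],1],[[0.0637,0.0115,-0.007],[0.0185,0,0],1],[[0.0637,0.0115,-0.007],[0.0185,0,0],1],[[0.0637,0.0115,-0.007],[0.0185,0,0],1],[[0.0637,0.0115,-0.007],[0.0185,0,0],1],[[0.0637,0.0115,-0.007],[0.0185,0,0],1]]'; python3 -m inch '[[[0.0637,0.0115,-0.007],[0.0185,0,0],1],[[0.0637,0.0115,-0.007],[0.0185,0,0],1],[[0.0637,0.0115,-0.007],[0.0185,0,0],1],[[0,0,0],[0,0,0],1],[[0,0,0],[0,0,0],1]]'
cat > kn.py <<'E'
from h import *
from station import capture
def findk(name):
    T=cur();c=capture("wrist");c["view"]=np.linalg.inv(T@c["mount"]);pickle.dump(c,open(name,"wb"));cv2.imwrite("pics/"+name+".png",c["image"][:,:,::-1])
    W=world(c);hsv=cv2.cvtColor(c["image"],cv2.COLOR_RGB2HSV)
    m=(hsv[...,0]<22)&(hsv[...,1]>130)&(W[...,2]>.14)&(W[...,2]<.26)&(c["z_map"]>0)
    n,l,st,ce=cv2.connectedComponentsWithStats(m.astype(np.uint8))
    for i in np.argsort(-st[1:,4])[:2]+1:
        P=W[l==i];t=P[P[:,2]>P[:,2].max()-.006];print("blob",st[i],P.mean(0).round(4),"top",t.mean(0).round(4),P[:,2].max().round(4))
    i=1+np.argmax(st[1:,4]);P=W[l==i];t=P[P[:,2]>P[:,2].max()-.006].mean(0)
    L=W[(c["z_map"]>0)&(W[...,2]>.12)&(W[...,2]<.215)&(np.hypot(W[...,0]-t[0],W[...,1]-t[1])<.12)]
    return t,L,c
if __name__=="__main__":
    t,L,c=findk("w7");print("q from top",invk(np.r_[t[:2],P] if 0 else t,.056))
    # lens plane
    best=0;rng=np.random.default_rng(0)
    for i in range(500):
        s=L[rng.choice(len(L),3,0)];n=np.cross(s[1]-s[0],s[2]-s[0]);n/=np.linalg.norm(n)+1e-12;n*=np.sign(n[2]);k=abs((L-s[0])@n)<.002
        if k.sum()>best:best=k.sum();B=k
    Q=L[B];m=Q.mean(0);w,V=np.linalg.eigh(np.cov((Q-m).T));n=V[:,0]*np.sign(V[2,0]);print("lens",best,m.round(4),"tip",np.arccos(n[2]),"az",np.degrees(np.arctan2(n[1],n[0])))
    print(cur().round(3).tolist())
E
python3 kn.py
```

```text
time: 17.05
ee_pos: [0.2889, 0.2749, 0.356]
tcp_rot: [0.02, 0.299, 0.951, 0.068]
force: [-0.0, -0.2, 0.5]
width: 0.0853
grip_force: 0.0
time: 17.47
ee_pos: [0.22, 0.3429, 0.3685]
tcp_rot: [0.012, 0.297, 0.954, 0.04]
force: [0.5, -0.0, -1.0]
width: 0.0856
grip_force: 0.0
blob [251 161  26  26 502] [0.2094 0.3453 0.2244] top [0.2097 0.3452 0.2255] 0.2285
blob [290 282   1   1   1] [0.3238 0.299  0.1853] top [0.3238 0.299  0.1853] 0.1853
q from top [-1.37350697 -0.18506407  0.16239801]
lens 6105 [0.2661 0.3058 0.183 ] tip 0.15493126306238633 az 145.5786670151907
[[-0.821, 0.568, 0.047, 0.221], [0.57, 0.818, 0.069, 0.342], [0.0, 0.084, -0.996, 0.369], [0.0, 0.0, 0.0, 1.0]]
```

```bash
cat > drag.py <<'E'
from h import *
K=-.003
def pose(q1,q2,t,yaw=55,k=K):
    az=np.degrees(YAW)+180+np.degrees(q1+q2);return mk(tool(yaw,np.degrees(t),az),knob(q1,q2,t,k))
E
python3 -c "
from drag import *
T=cur();G=pose(-1.373,-.185,.155);A=G.copy();A[:3,3]-=.075*G[:3,2];plan(T,A,vmax=.05);plan(A,G,vmax=.05);print(G.round(3).tolist())"
```

```text
rows 6 shift [0.0071, -0.0034, 0.0416] turn [0.0131, -0.0247, -0.0004]
rows 4 shift [0.0, -0.0, 0.0375] turn [-0.0, -0.0, 0.0]
[[-0.809, 0.573, 0.128, 0.217], [0.567, 0.819, -0.087, 0.34], [-0.154, 0.002, -0.988, 0.168], [0.0, 0.0, 0.0, 1.0]]
```

```bash
python3 -m inch '[[[0.007,-0.0034,0.0416],[0.013,-0.0247,0],1],[[0.007,-0.0034,0.0416],[0.013,-0.0247,0],1],[[0.007,-0.0034,0.0416],[0.013,-0.0247,0],1],[[0.007,-0.0034,0.0416],[0.013,-0.0247,0],1],[[0.007,-0.0034,0.0416],[0.013,-0.0247,0],1],[[0.007,-0.0034,0.0416],[0.013,-0.0247,0],1],[[0,0,0.0375],[0,0,0],1],[[0,0,0.0375],[0,0,0],1],[[0,0,0],[0,0,0],1],[[0,0,0],[0,0,0],1]]' 60; python3 -c "
from drag import *
T=cur();G=pose(-1.373,-.185,.155);plan(T,G,vmax=.03);print(get_state()['force'])"
```

```text
time: 18.35
ee_pos: [0.2144, 0.3415, 0.206]
tcp_rot: [0.074, 0.304, 0.95, -0.022]
force: [-0.0, 0.3, 0.2]
width: 0.0854
grip_force: 0.0
rows 3 shift [0.0016, 0.0002, 0.0252] turn [-0.0002, -0.0001, -0.0027]
[-0.01961477  0.27832039  0.24334067]
```

```bash
python3 -m inch '[[[0.0016,0,0.025],[0,0,-0.003],1],[[0.0016,0,0.025],[0,0,-0.003],1],[[0.0016,0,0.025],[0,0,-0.003],1],[[0,0,0],[0,0,0],1],[[0,0,0],[0,0,0],-1],[[0,0,0],[0,0,0],-1],[[0,0,0],[0,0,0],-1],[[0,0,0],[0,0,0],-1],[[0,0,0],[0,0,0],-1],[[0,0,0],[0,0,0],-1]]' 60; python3 -c "
from drag import *
T=cur();print(get_state()['force'],get_state()['width']);q=invk(T[:3,3],K);print(q)
w=[(-1.373,-.185,.155),(-.9,-.12,.155),(-.45,-.06,.155),(0,0,.155)]
P=[T]+[pose(*x) for x in w[1:]]
for a,b in zip(P,P[1:]):plan(a,b,N=7)
f=[pose(0,0,.155),pose(0,0,.38),pose(0,0,.611)]
for a,b in zip(f,f[1:]):plan(a,b,N=5)"
```

```text
time: 19.18
ee_pos: [0.217, 0.3417, 0.1701]
tcp_rot: [0.074, 0.298, 0.951, -0.02]
force: [-1.3, 0.7, 3.3]
width: 0.0204
grip_force: 58.5
[-1.31416448  0.73821914  3.31045431] 0.02037801157654058
[-1.38127697 -0.18381141  0.13932163]
rows 7 shift [-0.0276, -0.0257, 0.0036] turn [-0.0102, 0.003, 0.0013]
rows 7 shift [-0.0355, -0.0083, 0.003] turn [-0.0074, 0.0077, 0.0008]
rows 7 shift [-0.0362, 0.01, 0.003] turn [-0.0027, 0.0103, 0.0008]
rows 5 shift [-0.0, 0.0005, 0.011] turn [-0.043, -0.0, -0.0]
rows 5 shift [-0.0, 0.0005, 0.0113] turn [-0.0441, -0.0, 0.0]
```

```bash
python3 -m inch '[[[-0.0276,-0.0257,0.0036],[-0.0102,0.003,0.0013],-1],[[-0.0276,-0.0257,0.0036],[-0.0102,0.003,0.0013],-1],[[-0.0276,-0.0257,0.0036],[-0.0102,0.003,0.0013],-1],[[-0.0276,-0.0257,0.0036],[-0.0102,0.003,0.0013],-1],[[-0.0276,-0.0257,0.0036],[-0.0102,0.003,0.0013],-1],[[-0.0276,-0.0257,0.0036],[-0.0102,0.003,0.0013],-1],[[-0.0276,-0.0257,0.0036],[-0.0102,0.003,0.0013],-1],[[0,0,0],[0,0,0],-1]]'; python3 -c "
from drag import *
T=cur();print(get_state()['force'],invk(T[:3,3],K));plan(T,pose(-.45,-.06,.155),N=7)"
```

```text
time: 19.85
ee_pos: [0.2466, 0.2107, 0.1686]
tcp_rot: [0.076, 0.301, 0.95, 0.02]
force: [1.2, 1.8, 1.3]
width: 0.0203
grip_force: 60.2
[1.15931716 1.7553497  1.33904902] [-0.89358605 -0.1189588   0.15199872]
rows 7 shift [-0.035, -0.008, 0.0031] turn [-0.007, 0.008, 0.0005]
```

```bash
python3 -m inch '[[[-0.035,-0.008,0.003],[-0.007,0.008,0],-1],[[-0.035,-0.008,0.003],[-0.007,0.008,0],-1],[[-0.035,-0.008,0.003],[-0.007,0.008,0],-1],[[-0.035,-0.008,0.003],[-0.007,0.008,0],-1],[[-0.035,-0.008,0.003],[-0.007,0.008,0],-1],[[-0.035,-0.008,0.003],[-0.007,0.008,0],-1],[[-0.035,-0.008,0.003],[-0.007,0.008,0],-1],[[0,0,0],[0,0,0],-1]]'; python3 -c "
from drag import *
T=cur();print(get_state()['force'],invk(T[:3,3],K));plan(T,pose(0,0,.155),N=7)"
```

```text
time: 20.52
ee_pos: [0.3334, 0.1183, 0.1682]
tcp_rot: [0.055, 0.299, 0.951, 0.052]
force: [0.9, 0.9, 2.4]
width: 0.0203
grip_force: 61.3
[0.86489126 0.92116311 2.41638354] [-0.43689125 -0.07161886  0.15496098]
rows 7 shift [-0.0359, 0.0095, 0.0029] turn [-0.0031, 0.0101, 0.0011]
```

```bash
python3 -m inch '[[[-0.036,0.0095,0.003],[-0.003,0.01,0.001],-1],[[-0.036,0.0095,0.003],[-0.003,0.01,0.001],-1],[[-0.036,0.0095,0.003],[-0.003,0.01,0.001],-1],[[-0.036,0.0095,0.003],[-0.003,0.01,0.001],-1],[[-0.036,0.0095,0.003],[-0.003,0.01,0.001],-1],[[-0.036,0.0095,0.003],[-0.003,0.01,0.001],-1],[[-0.036,0.0095,0.003],[-0.003,0.01,0.001],-1],[[0,0,0],[0,0,0],-1],[[0,0,0],[0,0,0],-1]]'; python3 -c "
from drag import *
T=cur();print(get_state()['force'],get_state()['qpos'],invk(T[:3,3],K));plan(T,pose(0,0,.38),N=6);plan(pose(0,0,.38),pose(0,0,.611),N=6)"
```

```text
time: 21.27
ee_pos: [0.4548, 0.0766, 0.1673]
tcp_rot: [0.023, 0.298, 0.951, 0.074]
force: [-0.1, 0.5, 3.1]
width: 0.0203
grip_force: 65.7
[-0.06843788  0.47490272  3.12830463] [-0.09783066  0.08358829  1.88775325  0.15133278  1.09978075 -1.12532878] [ 0.00876277 -0.01817592  0.16239912]
rows 6 shift [-0.0008, -0.0, 0.0087] turn [-0.0359, -0.0003, 0.0005]
rows 6 shift [-0.0, 0.0004, 0.0094] turn [-0.0368, -0.0, 0.0]
```

```bash
python3 -m inch '[[[-0.0008,0,0.0087],[-0.036,0,0],-1],[[-0.0008,0,0.0087],[-0.036,0,0],-1],[[-0.0008,0,0.0087],[-0.036,0,0],-1],[[-0.0008,0,0.0087],[-0.036,0,0],-1],[[-0.0008,0,0.0087],[-0.036,0,0],-1],[[-0.0008,0,0.0087],[-0.036,0,0],-1],[[0,0,0],[0,0,0],-1]]'; python3 -c "
from drag import *
T=cur();print(get_state()['force'],invk(T[:3,3],K));plan(T,pose(0,0,.611),N=6)"
```

```text
time: 21.85
ee_pos: [0.4573, 0.0814, 0.1411]
tcp_rot: [0.055, 0.295, 0.937, 0.182]
force: [1.0, 4.4, -0.4]
width: 0.0204
grip_force: 64.3
[ 1.03460643  4.41073198 -0.40991996] [-0.00964027 -0.00448368  0.38734191]
rows 6 shift [-0.0011, 0.0008, 0.0093] turn [-0.0365, -0.0009, -0.0001]
```

```bash
python3 -m inch '[[[-0.0008,0.0006,0.0093],[-0.0365,0,0],-1],[[-0.0008,0.0006,0.0093],[-0.0365,0,0],-1],[[-0.0008,0.0006,0.0093],[-0.0365,0,0],-1],[[-0.0008,0.0006,0.0093],[-0.0365,0,0],-1],[[-0.0008,0.0006,0.0093],[-0.0365,0,0],-1],[[-0.0008,0.0006,0.0093],[-0.0365,0,0],-1],[[0,0,0],[0,0,0],-1],[[0,0,0],[0,0,0],-1]]'
python3 - <<'E'
from drag import *
from station import capture
T=cur();print(get_state()['force'],invk(T[:3,3],K));plan(T,pose(0,0,.611),N=1)
c=capture("top");W=world(c);pickle.dump(c,open("t4.pkl","wb"))
q=W-O;q=np.stack([q@UX,q@UY,q@UN],-1)*1e3
L=q[(c["z_map"]>0)&(np.hypot(q[...,0],q[...,1])<55)&(q[...,2]>70)&(q[...,2]<125)]
m=np.median(L,0);L=L[abs(L[:,2]-m[2])<12]
A=np.c_[L[:,:2],np.ones(len(L))];x=np.linalg.lstsq(A,L[:,2],rcond=None)[0];r=L[:,2]-A@x;k=abs(r)<5;x=np.linalg.lstsq(A[k],L[k,2],rcond=None)[0]
print(len(L),"lens slopes (rad) uphill,left",x[:2],"n0",x[2],"xy mid",(np.percentile(L[k],2,axis=0)+np.percentile(L[k],98,axis=0))/2)
E
```

```text
time: 22.52
ee_pos: [0.468, 0.0908, 0.1175]
tcp_rot: [0.088, 0.285, 0.911, 0.286]
force: [-1.5, 1.9, -1.0]
width: 0.0204
grip_force: 64.1
[-1.54500928  1.86534855 -0.98825459] [-0.00824617  0.00800685  0.61132256]
rows 1 shift [0.0002, 0.002, 0.0013] turn [-0.0034, -0.0062, 0.0019]
1163 lens slopes (rad) uphill,left [ 0.00636336 -0.022927  ] n0 101.51836800379017 xy mid [  1.3026427    5.92168712 101.58287793]
```

```bash
python3 -m inch '[[[0,0,0],[0,0,0],-0.1],[[0,0,0],[0,0,0],-0.1],[[0,0,0],[0,0,0],-0.1],[[0,0,-0.02],[0,0,0],-0.1],[[0,0,-0.04],[0,0,0],0],[[0,0,-0.06],[0,0,0],0],[[0,0,-0.06],[0,0,0],0],[[0,0,-0.06],[0,0,0],0],[[0,0,-0.04],[0,0,0],0],[[0,0,0],[0,0,0],0]]'
cat > ck.py <<'E'
from drag import *
from station import capture
def chk(c,nm):
    W=world(c);q=W-O;q=np.stack([q@UX,q@UY,q@UN],-1)*1e3
    L=q[(c["z_map"]>0)&(np.hypot(q[...,0],q[...,1])<70)&(q[...,2]>75)&(q[...,2]<125)]
    L=L[abs(L[:,2]-np.median(L[:,2]))<10]
    A=np.c_[L[:,:2],np.ones(len(L))];k=np.ones(len(L),bool)
    for _ in range(4):x=np.linalg.lstsq(A[k],L[k,2],rcond=None)[0];k=abs(L[:,2]-A@x)<4
    P=L[k];ctr,rad=cv2.minEnclosingCircle(P[np.hypot(P[:,0],P[:,1])<62][:,:2].astype(np.float32))
    print(nm,k.sum(),"slopes",x[:2].round(3),"n0",x[2].round(1),"mid",((np.percentile(P,1,axis=0)+np.percentile(P,99,axis=0))/2).round(1),"ext",(np.percentile(P,99,axis=0)-np.percentile(P,1,axis=0)).round(1),"circle",np.round(ctr,1),rad)
c=capture("top");chk(c,"top");pickle.dump(c,open("t5.pkl","wb"))
s=capture("scene");chk(s,"scene")
T=cur();w=capture("wrist");w["view"]=np.linalg.inv(T@w["mount"]);chk(w,"wrist");pickle.dump(w,open("w8.pkl","wb"))
a=cv2.resize(c["image"][150:280,225:375],None,fx=2.6,fy=2.6,interpolation=cv2.INTER_CUBIC);b=cv2.resize(w["image"],(400,300));o=np.zeros((340,800,3),np.uint8);o[:338,:390]=a;o[:300,400:]=b;cv2.imwrite("pics/f.png",o[:,:,::-1])
E
python3 ck.py
```

```text
time: 23.4
ee_pos: [0.4257, 0.0208, 0.2359]
tcp_rot: [0.093, 0.285, 0.911, 0.284]
force: [0.6, 0.3, 0.5]
width: 0.0428
grip_force: 0.0
top 1157 slopes [ 0.019 -0.021] n0 101.8 mid [  5.9   7.7 102. ] ext [119.   91.8   8.6] circle [ 1.5 -0. ] 60.2866096496582
scene 457 slopes [ 0.009 -0.022] n0 102.2 mid [  4.3   4.6 102.3] ext [126.   96.    8.8] circle [0.1 1.3] 61.12737274169922
wrist 13358 slopes [ 0.019 -0.016] n0 101.8 mid [  5.7   4.5 102.4] ext [112.4  92.3   7.4] circle [0.2 0.6] 61.88795471191406
```

View pics/f.png

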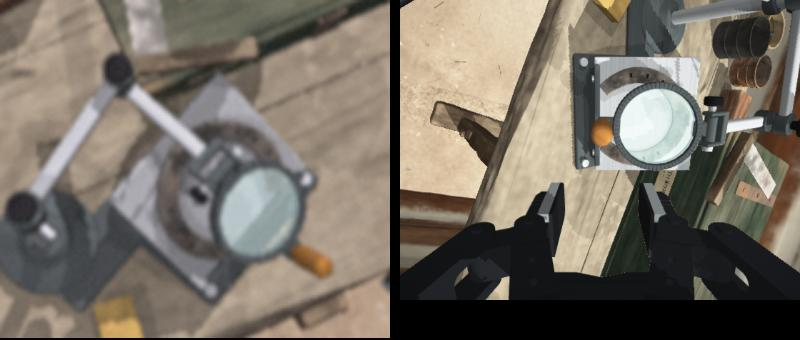

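The left image shows the lens over the rest with the knob downhill at (312,260). The right one shows the lens at (657,122) above the shoe and standing free. I'll pin down the lens centre numerically from the saved wrist data.

Run:
```python
from drag import *
for f in("w8","t5"):
    c=pickle.load(open(f+".pkl","rb"));q=world(c)-O;q=np.stack([q@UX,q@UY,q@UN],-1)*1e3
    P=q[(c["z_map"]>0)&(q[...,2]>90)&(q[...,2]<112)&(abs(q[...,1])<75)&(abs(q[...,0])<75)]
    print(f,[ (x,np.percentile(P[abs(P[:,0]-x)<3,1],[1,99]).round(1).tolist()) for x in(-40,-30,-20,-10,0,10,20,30)])
    rows=[(x,np.percentile(P[abs(P[:,0]-x)<2,1],[1,99])) for x in range(-44,30,4)]
    E=np.array([(x,y) for x,r in rows for y in r]);A=np.c_[2*E,np.ones(len(E))];s=np.linalg.lstsq(A,(E**2).sum(1),rcond=None)[0];print("circle",s[:2].round(1),np.sqrt(s[2]+s[0]**2+s[1]**2).round(1))
    # plate lateral edges and ledge
    B=q[(c["z_map"]>0)&(abs(q[...,2])<3)&(abs(q[...,1])<100)&(q[...,0]>-60)&(q[...,0]<74)]
    print("plate y edges",[(x,np.percentile(B[abs(B[:,0]-x)<4,1],[.5,99.5]).round(1).tolist()) for x in(-50,-30,0,30,60)])
```

```text
w8 [(-40, [-27.5, 37.6]), (-30, [-35.8, 45.7]), (-20, [-41.0, 50.5]), (-10, [-43.7, 52.8]), (0, [-44.4, 53.5]), (10, [-43.1, 51.4]), (20, [-39.3, 47.7]), (30, [-33.1, 41.8])]
circle [-2.6  4.5] 49.0
plate y edges [(-50, [-85.9, 82.6]), (-30, [-85.8, 82.7]), (0, [-85.8, 82.8]), (30, [56.6, 82.9]), (60, [-85.2, 82.9])]
t5 [(-40, [-22.5, 38.8]), (-30, [-31.4, 44.5]), (-20, [-37.2, 50.1]), (-10, [-38.7, 54.7]), (0, [-41.4, 56.5]), (10, [-39.8, 56.0]), (20, [-37.2, 52.5]), (30, [-33.1, 47.9])]
circle [0.4 7.8] 48.5
plate y edges [(-50, [-81.6, 86.0]), (-30, [-82.5, 85.5]), (0, [-80.4, 85.2]), (30, [-81.2, 85.9]), (60, [-82.6, 84.7])]
```

The lens sits about 6 mm left of the plate's middle and is over-tipped by about 0.015 rad. The time left allows a fine correction, so I'll locate the knob for a regrip.

Run:
```python
from drag import *
c=pickle.load(open("w8.pkl","rb"));q=world(c)-O;q=np.stack([q@UX,q@UY,q@UN],-1)*1e3
h=cv2.cvtColor(c["image"],cv2.COLOR_RGB2HSV);m=(h[...,0]<22)&(h[...,1]>130)&(c["z_map"]>0)&(q[...,2]>95)&(q[...,2]<170)&(abs(q[...,1])<40)&(q[...,0]<-30)&(q[...,0]>-90)
P=q[m];print(m.sum(),P.min(0).round(1),P.max(0).round(1),np.median(P[P[:,2]>P[:,2].max()-5],0).round(1))
t=cur();e=t[:3,3]-O;print("tcp rest",(np.array([e@UX,e@UY,e@UN])*1e3).round(1))
old=np.array([.468,.0908,.1175])-O;print("old grip",(np.array([old@UX,old@UY,old@UN])*1e3).round(1))
```

```text
942 [-74.   -3.9 100.8] [-51.8  17.4 155.5] [-63.8   7.3 153.1]
tcp rest [-62.7  -2.3 235.8]
old grip [-62.8  -0.1  95.9]
```

```bash
python3 -m inch '[[[0.0186,0,0],[0,0,0],0.2],[[0,0,0.05],[0,0,0],0.2],[[0,0,0.06],[0,0,0],0.2],[[0,0,0.06],[0,0,0],0.2],[[0,0,0.05],[0,0,0],0.2],[[0,0,0.04],[0,0,0],0.2],[[0,0,0.02],[0,0,0],0.2],[[0,0,0],[0,0,0],0.2],[[0,0,0],[0,0,0],0.2]]' 60; python3 -c "
from drag import *
t=cur();e=t[:3,3]-O;print((np.array([e@UX,e@UY,e@UN])*1e3).round(1),get_state()['force'],where(t)[1])"
```

```text
time: 24.3
ee_pos: [0.4605, 0.0963, 0.1169]
tcp_rot: [0.088, 0.285, 0.911, 0.286]
force: [-0.1, -0.1, -0.7]
width: 0.0511
grip_force: 0.0
[-63.    9.1  95.2] [-0.13319006 -0.07071606 -0.70524209] [ 0.15  0.39 -0.19]
```

```bash
python3 -m inch '[[[-0.004,0,0],[0,0,0],0.2],[[0,0,0],[0,0,0],-1],[[0,0,0],[0,0,0],-1],[[0,0,0],[0,0,0],-1],[[0,0,0],[0,0,0],-1],[[0,0,0],[0,0,0],-1],[[0,0,0],[0,0,0],-1]]'; python3 -c "
from drag import *
t=cur();e=t[:3,3]-O;print((np.array([e@UX,e@UY,e@UN])*1e3).round(1),get_state()['force'],where(t)[1])"
python3 -m inch '[[[-0.006,0,-0.0012],[0,0,0],-1],[[-0.006,0,-0.0012],[0,0,0],-1],[[-0.006,0,-0.0012],[0,0,0],-1],[[0,0,0],[0,0,0],-1],[[0,0,0],[0,0,0],-1],[[0,0,0],[0,0,0],-1]]'; python3 -c "
from drag import *
t=cur();e=t[:3,3]-O;print((np.array([e@UX,e@UY,e@UN])*1e3).round(1),get_state()['force'],where(t)[1])"
```

```text
time: 24.88
ee_pos: [0.4643, 0.0929, 0.1184]
tcp_rot: [0.091, 0.285, 0.91, 0.286]
force: [-1.3, -4.6, 4.4]
width: 0.0203
grip_force: 58.6
[-62.6   4.1  96.8] [-1.30913887 -4.60585229  4.4307001 ] [ 0.11  0.04 -0.24]
time: 25.38
ee_pos: [0.4694, 0.089, 0.1191]
tcp_rot: [0.088, 0.284, 0.911, 0.287]
force: [-1.1, 5.2, 0.2]
width: 0.0207
grip_force: 58.8
[-62.4  -2.3  97.5] [-1.11155661  5.24920912  0.20193176] [ 0.08  0.38 -0.26]
```

```bash
python3 -m inch '[[[-0.005,0,-0.002],[0,0,0],-1],[[0,0,0],[0,0,0],-1],[[0,0,0],[0,0,0],-1],[[0,0,0],[0,0,0],-0.1],[[0,0,0],[0,0,0],-0.1],[[0,0,0],[0,0,0],-0.1],[[0,0,-0.02],[0,0,0],-0.1],[[0,0,-0.04],[0,0,0],0],[[0,0,-0.06],[0,0,0],0],[[0,0,-0.06],[0,0,0],0]]' && python3 -m inch '[[[0,0,-0.06],[0,0,0],0],[[0,0,-0.04],[0,0,0],0],[[0,0,0],[0,0,0],0],[[0,0,0],[0,0,0],0]]'
python3 ck.py
python3 - <<'E'
from drag import *
for f in("w8","t5"):
    c=pickle.load(open(f+".pkl","rb"));q=world(c)-O;q=np.stack([q@UX,q@UY,q@UN],-1)*1e3
    P=q[(c["z_map"]>0)&(q[...,2]>90)&(q[...,2]<112)&(abs(q[...,1])<75)&(abs(q[...,0])<75)]
    rows=[(x,np.percentile(P[abs(P[:,0]-x)<2,1],[1,99])) for x in range(-44,30,4)]
    E=np.array([(x,y) for x,r in rows for y in r]);A=np.c_[2*E,np.ones(len(E))];s=np.linalg.lstsq(A,(E**2).sum(1),rcond=None)[0];print("circle",s[:2].round(1),np.sqrt(s[2]+s[0]**2+s[1]**2).round(1))
    B=q[(c["z_map"]>0)&(abs(q[...,2])<3)&(abs(q[...,1])<100)]
    print("plate",[np.percentile(B[abs(B[:,0]-x)<4,1],[.5,99.5]).round(1).tolist() for x in(-50,60)])
    S=q[(c["z_map"]>0)&(q[...,2]>5)&(q[...,2]<25)&(abs(q[...,1])<80)]
    print("shoe",[(x,np.percentile(S[abs(S[:,0]-x)<3,1],[1,99]).round(1).tolist()) for x in(40,50,58,64)])
E
```

```text
time: 26.22
ee_pos: [0.4425, 0.0428, 0.1946]
tcp_rot: [0.089, 0.286, 0.91, 0.286]
force: [1.6, -0.1, -0.9]
width: 0.0428
grip_force: 0.0
time: 26.55
ee_pos: [0.4274, 0.0186, 0.2357]
tcp_rot: [0.091, 0.286, 0.91, 0.285]
force: [0.2, 0.1, -1.1]
width: 0.0427
grip_force: 0.0
top 1165 slopes [0.005 0.004] n0 102.1 mid [  5.8   1.7 102.2] ext [119.7  91.6   7.6] circle [ 0.5 -0.3] 60.9765739440918
scene 429 slopes [ 0.007 -0.012] n0 102.9 mid [  6.2  -1.5 103.2] ext [122.1  92.9   7.7] circle [ 1.5 -1.2] 60.27187728881836
wrist 13192 slopes [0.011 0.006] n0 102.4 mid [  5.3  -1.8 103.1] ext [113.1  92.7   6.8] circle [0. 0.] 61.95198440551758
circle [-2.8 -2. ] 49.1
plate [[-85.2, 82.9], [-84.8, 83.2]]Traceback (most recent call last):
  File "<stdin>", line 10, in <module>
    return _quantile_unchecked(
        a, q, axis, out, overwrite_input, method, keepdims, weights)
    return _ureduce(a,
                    func=_quantile_ureduce_func,
    ...<5 lines>...
                    overwrite_input=overwrite_input,
                    method=method)
    r = func(a, **kwargs)
    result = _quantile(arr,
                       quantiles=q,
    ...<2 lines>...
                       out=out,
                       weights=wgt)
    slices_having_nans = np.isnan(arr[-1, ...])
                                  ~~~^^^^^^^^^
IndexError: index -1 is out of bounds for axis 0 with size 0
```

The lens is now within about 3 mm of the plate's middle and within about 0.01 rad of parallel. The shoe is seated and the robot is clear of everything.

```bash
python3 -c "
from station import hand_in
print(hand_in())"
```

```text
the job is handed in; nothing more can be done
None
```

The job is handed in at about 27 s: the larger shoe lies on the rest, toe uphill with both heels at the ledge and about 1 mm off centre, the lens is back over the middle (within about 3 mm, 0.01 rad of parallel) and stays there by itself, and the smaller shoe was never touched; no verdict came back.

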